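Prise open the stuck bead case and rack its vials

TASK

Prise the stuck bead case open with the pry bar, levering up the brass tongue with the bar bearing on the steel rod in front of the case, then swing the cover right back. Move every vial from the case to the slotted rack, each in a slot of its own: slide it in from the front, standing on the bench and fully home, with its white flange under the plate. Finally shut the case completely and have the bar lying back on its grey mat; keep the vials upright throughout and leave the other things alone.

Things in the scene. Friction and masses are not known exactly. Their poses are not given: they have to be found in the camera images.
- case: Fixed wooden bead case. Origin: on the bench under the centre of its square box (124 x 124 mm). -x is its front (tongue, fulcrum), +x the hinge side. Plinth 15 mm high, inner floor 19 mm, wall tops 87 mm above the bench. 2 x 2 cells (centres at x, y = +-25 mm; dividers to 59 mm) hold the standing vials. In front the plinth runs on, 64 mm wide, to x = -172 mm.
- cheeks (a point): Midpoint between two fixed wooden cheeks on the case's front face, at the height of their tops (95 mm above the bench). Each is 36 mm long (from the box's face outward), 10 mm thick; 30 mm free between them. The shut tongue lies between them and cannot be gripped; raised, it stands clear above them.
- fulcrum: Fixed steel rod, 10 mm diameter, 56 mm long, parallel to the case's y, on two 8 mm thick posts at its ends (post tops lower than the rod's top; 48 mm free between). Origin: middle of the rod's axis, 154 mm forward (-x) of the case origin, 73 mm above the bench; its top is 78 mm up.
- tongue (a point): Centre of the brass tongue on the lid's front edge, 36 mm long (x), 24 wide (y), 6 thick (z): 134 mm from the hinge axis along the lid and 6 mm above the lid's lower edge; it turns with the lid. Lid shut: underside 90 mm above the bench, free space below it down to the plinth, outer end 60 mm from the fulcrum's axis.
- lid (a joint): Angle of the blue cover, rad: 0 shut, 2.0 its stop; it grows as the front rises and swings over to the hinge side. Stiff hinge (0.8 N m of friction, plus up to 0.2 N m of weight): the cover stays wherever it is left. Cover 116 x 116 x 52 mm, hollow, open below; its flat top reaches from the hinge to 116 mm from it.
- hinge (a point): Middle of the lid's hinge axis (parallel to the case's y), 58 mm to the case's +x, 87 mm above the bench.
- bar: Loose pry bar, 235 mm long, flat underside. Red handle 120 x 20 x 24 mm (long, wide, tall), then a steel blade 14 mm wide, 7 mm thick, its last 15 mm only 5 mm thick. Origin: underside of mid handle; x to the tip, z up. Blade from x = 60 to the tip end at 175 mm; balance near x = 40 mm. About 160 g. Starts on the mat, tip towards the case's side.
- bar_tip (a point): Tip end of the pry bar's blade, at mid thickness (2.5 mm above the underside).
- mat: Fixed grey felt mat, 270 mm (its x) by 85 mm (its y), 3 mm thick. Origin: centre of its underside, on the bench.
- rack: Fixed rack, open to the front (-x), 236 mm wide (y), 70 mm deep (x). Origin: on the bench under its centre. A horizontal aluminium plate, underside 64 mm and top 70 mm above the bench, has four slots 24 mm wide and 40 mm deep, open to the front, 52 mm apart. Under the plate it is free down to the bench, but for a leg at each end and a board at the back.
- slot1 (a point): Point on the bench where the axis of a vial that is fully home in slot 1 stands (slot 1 at the rack's -y end). 31 mm behind the plate's front edge, x and y as the rack's: +x is the way in.
- slot2 (a point): Point on the bench where the axis of a vial that is fully home in slot 2 stands (slot 1 at the rack's -y end). 31 mm behind the plate's front edge, x and y as the rack's: +x is the way in.
- slot3 (a point): Point on the bench where the axis of a vial that is fully home in slot 3 stands (slot 1 at the rack's -y end). 31 mm behind the plate's front edge, x and y as the rack's: +x is the way in.
- slot4 (a point): Point on the bench where the axis of a vial that is fully home in slot 4 stands (slot 1 at the rack's -y end). 31 mm behind the plate's front edge, x and y as the rack's: +x is the way in.
- vial1: Loose red bead vial, 115 mm tall, about 50 g; may be absent. Origin: centre of its underside; z up. Barrel 24 mm diameter to 50 mm, white flange 36 mm diameter from 50 to 55 mm, red neck 18 mm diameter from 55 to 115 mm. Starts standing in a cell of the case. The neck passes through a rack slot, the flange does not.
- vial2: Loose yellow bead vial, 115 mm tall, about 50 g; may be absent. Origin: centre of its underside; z up. Barrel 24 mm diameter to 50 mm, white flange 36 mm diameter from 50 to 55 mm, yellow neck 18 mm diameter from 55 to 115 mm. Starts standing in a cell of the case. The neck passes through a rack slot, the flange does not.
- vial3: Loose green bead vial, 115 mm tall, about 50 g; may be absent. Origin: centre of its underside; z up. Barrel 24 mm diameter to 50 mm, white flange 36 mm diameter from 50 to 55 mm, green neck 18 mm diameter from 55 to 115 mm. Starts standing in a cell of the case. The neck passes through a rack slot, the flange does not.
- vial4: Loose orange bead vial, 115 mm tall, about 50 g; may be absent. Origin: centre of its underside; z up. Barrel 24 mm diameter to 50 mm, white flange 36 mm diameter from 50 to 55 mm, orange neck 18 mm diameter from 55 to 115 mm. Starts standing in a cell of the case. The neck passes through a rack slot, the flange does not.
- bowl: White ceramic bowl, 110 mm across, 50 mm tall, a bystander. Origin: centre of its underside.
- can: Red drinks can, 66 mm diameter, 115 mm tall, a bystander. Origin: centre of its underside.
- bead_tray: Grey divided bead tray 90 x 120 x 30 mm, a bystander. Origin: centre of its underside.
Things that resemble listed ones, but are neither listed nor needed, are in the scene too. Leave any blue look-alike of the bar alone.

How it is judged:
By the outcome, as a careful person would: the job done as asked, in the order asked, and still so for the second after the job is handed in, with the robot touching nothing.
Of vial1, vial2, vial3, vial4 only 2 to 4 are there at a start; the rules pass over those that are not, and their reading is None.
At some moment in a run one of bar may be knocked a few centimetres aside while the robot is not near it.
It also fails if it takes over 210 s, if anything falls off the work surface, if the arm or the gripper's body presses on something with over 40 N, if the wrist force passes 120 N, or if a joint passes its speed limit or range.

ROBOT

A 6-joint arm with a two-finger parallel gripper is mounted at the origin on the work surface. World frame = base frame: x ahead of the robot, y to its left, z up, the work surface at z = 0. Lengths are in mm, angles in rad, forces in N, time in s.
With the tool pointing down it reaches from about 350 to 775 mm from the base axis. Payload 7.3 kg.
Tool frame: the origin (TCP) lies between the finger pads; the fingertips stand bot.tip_extent ahead of it and the grasp point (between the pads) lies 6 mm ahead of it (bot.tip_extent is the distance from the TCP to the fingertips, in mm); x points along the fingers, y is the direction in which the jaws open and shut, and the axes are right-handed (so a half turn about x gives the same grasp; the last joint's range is limited). The gripper opens to 92 mm and grips with 3 to 60 N. Pads are 19 mm wide; open, the fingers measure 130 mm over their backs; the gripper's body (75 mm by 190 mm) begins 47 mm behind the grasp point.
Start: joints at [1.108, 0.342, 1.524, -0, 1.275, -0.146], TCP at [163.536, 498.897, 251.741] pointing down, gripper open.
Joint ranges: [-2.53, 2.53], [-0.77, 2.02], [0.04, 2.7], [-1, 4.14], [0.28, 2.66], [-3.11, 3.11]. Speed limits (rad/s): [2.57, 2.57, 3.14, 3.14, 3.14, 3.14].

INTERFACE

Orientations are given as [roll, pitch, yaw] about the fixed x, y, z axes, in that order (R = Rz(yaw) Ry(pitch) Rx(roll)).
In Python, from plant import bot, capture, workorder gives the robot as it stands. The module is installed in compiled form; this text tells all that it offers.
- The arm moves only by the shell command python3 -m crank 'ROWS'. ROWS is JSON, a list of rows, each an object with "linear": the shift along the tool's x, y, z in cm, a list of three; "delta_rot": the turn, a rotation vector about the tool's x, y, z in degrees, a list of three; "fingers": the opening, from 0 (shut) to 1 (fully open). In form: [{"linear": [x, y, z], "delta_rot": [wx, wy, wz], "fingers": fingers}, ...]. A call has exactly 5 rows; each row shifts and turns the commanded pose from where the row before left it, along the tool's axes as they then stand; what a row does not reach is not made up. A row lasts 1/10 s, in which the tool goes at most 50 mm and 8.59 degrees, less where a joint would pass 70% of its speed; a pose out of reach is approached as far as the arm can. A call with a gripper value outside its range is refused whole. The fingers move at their own pace and stop on an object; the grip force is fixed at half the most. Time passes only in rows, so rows that do not move let the fingers close, or fill a call up. It gives the time, the measured TCP pose, the force and the opening at its end, in the units of the state.
- bot.get_obs(): the state, without advancing time (a new reading comes with each control period).
- capture(name): name is "scene" or "side" or "wrist"; returns a dict with "image" (400x640x3 uint8, blue, green, red), "mtx" (3x3 intrinsics, pixels), "pose" (4x4, takes a point from camera to world coordinates). Camera axes: x right, y down, z forward; pixel columns grow to the right and rows downward; lengths in mm; the calibration is good to about 2 mm. A picture is of the moment at which its call begins. There is no depth.
- workorder.close_job(): hands the job in, once; it reports no verdict.
The state is a dict: "time": time; "joint_positions": joint angles; "dq": joint speeds; "tau": joint torques, N m; "tool_pos": TCP position; "tcp_rot": TCP orientation; "contact_force": force on the tool from outside, world axes, zero at the start; "moment": the same for the moment, N m; "grip_width": finger opening in mm.
Only numpy, scipy, OpenCV 4.12 (cv2) and the standard library are available. Lean on these libraries where they do the work, as an engineer would, in place of code of your own. Each camera call takes 0.05 s, during which the arm holds its last target. There are 200 camera calls.

## Working session

There is one attempt and no reset: what is moved stays moved. The work goes in short steps, Python scripts to look and compute and a shell command to move; the robot and the scene stay as the last step left them, time stands still between calls to the robot, and variables do not carry over. Pictures are saved under pics/ and viewed, on a budget of 14 in all, crops included, one or two more only if the job needs it, and the job is handed in when it is done.

```bash
mkdir -p pics; cat > h.py <<'E'
import numpy as np, cv2
from plant import bot, capture, workorder
def snap(cam,name):
    c=capture(cam); cv2.imwrite(f'pics/{name}.png',c['image']); np.savez(f'pics/{name}.npz',mtx=c['mtx'],pose=c['pose']); return c
def load(name): return np.load(f'pics/{name}.npz')
def ray(c,u,v):
    d=np.linalg.inv(c['mtx'])@[u,v,1]; P=c['pose']; return P[:3,3],P[:3,:3]@d
def onz(c,u,v,z):
    o,d=ray(c,u,v); return o+d*(z-o[2])/d[2]
def proj(c,p):
    P=c['pose']; q=P[:3,:3].T@(np.array(p,float)-P[:3,3]); q=c['mtx']@q; return q[:2]/q[2]
E
python3 - <<'E'
from h import *
np.set_printoptions(precision=3,suppress=True)
for n in ('scene','side'):
    c=snap(n,n+'0'); print(n,c['mtx'],c['pose'])
o=bot.get_obs(); print(o, bot.tip_extent)
E
```

```text
scene [[480.514   0.    319.93 ]
 [  0.    480.514 198.589]
 [  0.      0.      1.   ]] [[   0.078    0.552   -0.83  1421.221]
 [   0.997   -0.039    0.067  -97.256]
 [   0.004   -0.833   -0.554  693.649]
 [   0.       0.       0.       1.   ]]
side [[459.699   0.    323.278]
 [  0.    459.699 212.261]
 [  0.      0.      1.   ]] [[ -0.996  -0.073   0.051 489.237]
 [ -0.087   0.709  -0.7   753.103]
 [  0.015  -0.701  -0.713 855.99 ]
 [  0.      0.      0.      1.   ]]
{'time': 0.1, 'joint_positions': array([ 1.108,  0.343,  1.525, -0.   ,  1.275, -0.146]), 'dq': array([ 0.001, -0.002, -0.003, -0.002,  0.   , -0.   ]), 'tau': array([  0.002, -43.2  , -24.47 ,   0.072,   0.053,  -0.   ]), 'tool_pos': array([163.388, 498.601, 251.132]), 'tcp_rot': array([-1.715,  1.569, -2.031]), 'contact_force': array([-0.132,  0.437, -0.442]), 'moment': array([ 0.011, -0.005,  0.021]), 'grip_width': 91.37745279664031} 25.0
```

View pics/scene0.png

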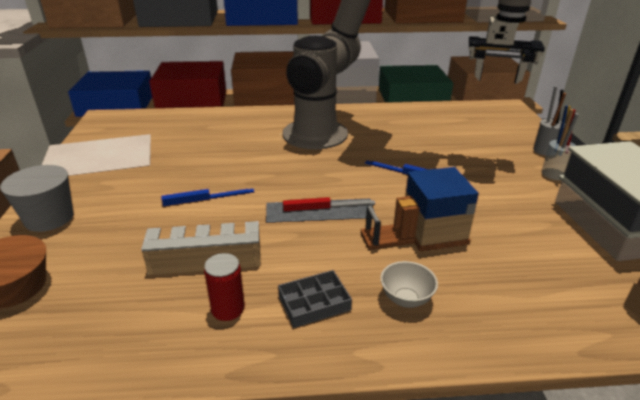

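View pics/side0.png

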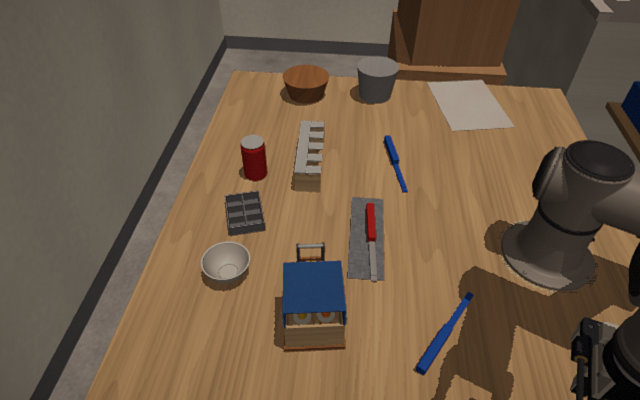

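Scene view: case at (440,215) with its front to image left (world −y), mat and red bar at (320,210), rack at (200,245) with its slots opening toward the robot. Side view: lid at (313,285), fulcrum (311,246), bar (371,240), rack (310,155).

```bash
python3 - <<'E'
from h import *
np.set_printoptions(precision=1,suppress=True)
im=cv2.imread('pics/side0.png'); c=load('side0'); hsv=cv2.cvtColor(im,cv2.COLOR_BGR2HSV)
def mask(lo,hi,roi):
    m=cv2.inRange(hsv,lo,hi); k=np.zeros_like(m); x0,y0,x1,y1=roi; k[y0:y1,x0:x1]=255; return m&k
def big(m):
    cs,_=cv2.findContours(m,cv2.RETR_EXTERNAL,cv2.CHAIN_APPROX_NONE); return max(cs,key=cv2.contourArea)
# lid top, bright blue
m=mask((100,120,60),(125,255,255),(270,250,360,330)); k=big(m)
r=cv2.boxPoints(cv2.minAreaRect(k)); q=cv2.approxPolyDP(k,4,True)[:,0]
print('lid',[ (p,onz(c,*p,139)) for p in q])
# mat: grey low sat
m=mask((0,0,60),(180,60,150),(340,190,392,285)); k=big(cv2.morphologyEx(m,cv2.MORPH_CLOSE,np.ones((9,9))))
q=cv2.approxPolyDP(cv2.convexHull(k),4,True)[:,0]; print('mat',[(p,onz(c,*p,3)) for p in q])
m=mask((0,150,60),(8,255,255),(355,195,385,250)); k=big(m); (cx,cy),_,_=cv2.minAreaRect(k); print('handle',cx,cy,onz(c,cx,cy,27),[onz(c,*p,27) for p in cv2.boxPoints(cv2.minAreaRect(k))])
big_=np.vstack([cv2.resize(im[180:355,200:400],(800,700),interpolation=cv2.INTER_CUBIC)[:, :]])
a=cv2.resize(im[225:355,270:400],(600,600),interpolation=cv2.INTER_CUBIC)
cv2.imwrite('pics/z1.png',a)
b=cv2.resize(im[110:200,280:340],(400,600),interpolation=cv2.INTER_CUBIC)
cv2.imwrite('pics/z2.png',np.hstack([b,np.zeros((600,10,3),np.uint8),cv2.resize(im[190:290,340:400],(360,600),interpolation=cv2.INTER_CUBIC)]))
E
```

```text
lid [(array([340, 262], dtype=int32), array([495.3, 183.6, 139. ])), (array([284, 263], dtype=int32), array([605., 197., 139.])), (array([283, 314], dtype=int32), array([589.8, 311.9, 139. ])), (array([345, 311], dtype=int32), array([479.3, 294.9, 139. ]))]
mat [(array([382, 199], dtype=int32), array([ 397.3, -150. ,    3. ])), (array([383, 279], dtype=int32), array([395.6, 115. ,   3. ])), (array([343, 284], dtype=int32), array([485.7, 137.8,   3. ])), (array([341, 262], dtype=int32), array([494. ,  75.3,   3. ])), (array([352, 198], dtype=int32), array([ 477.8, -145.5,    3. ]))]
handle 370.6229248046875 221.83563232421875 [428.3 -39.3  27. ] [array([ 442.6, -104.8,   27. ]), array([ 421.2, -108.7,   27. ]), array([415.1,  21.3,  27. ]), array([434.8,  24.7,  27. ])]
```

View pics/z1.png

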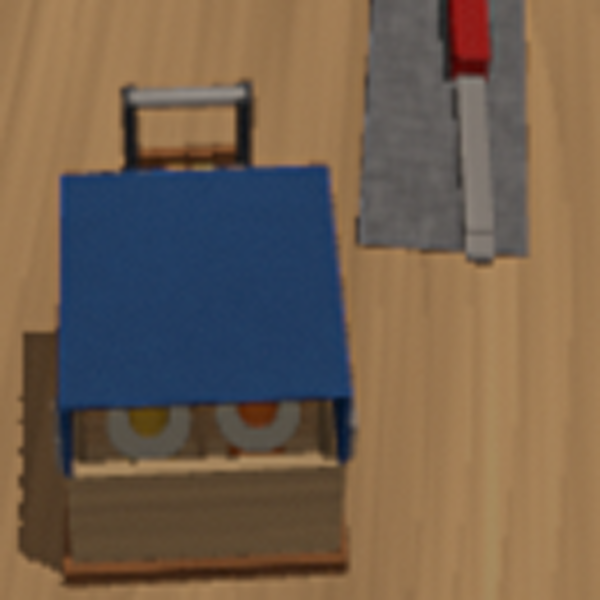

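View pics/z2.png

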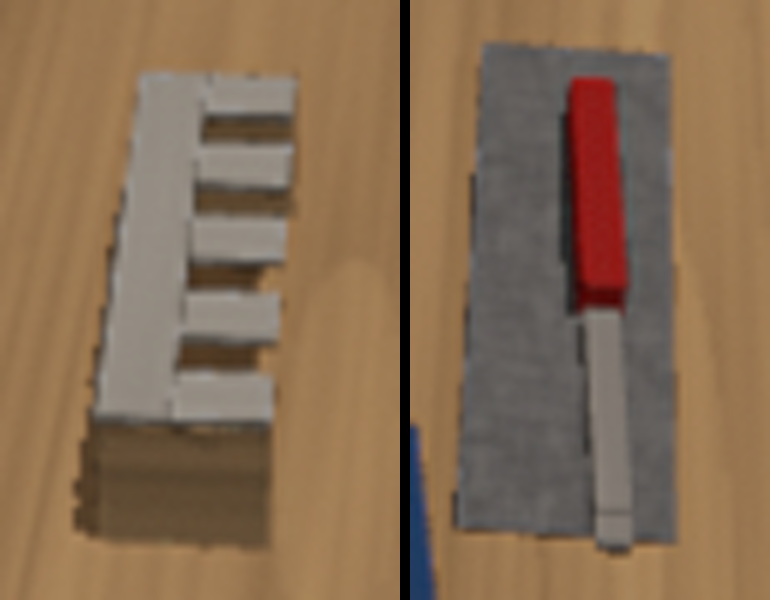

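Zoom shows lid-top corners ≈ side-image (283,262),(341,261),(346,311),(283,313), rod top from (299,246) to (324,245), two vials visible (yellow, orange; others may be hidden), rack slots open to the right, and bar tip at (374,281). Computing poses.

```bash
python3 - <<'E'
from h import *
np.set_printoptions(precision=1,suppress=True)
c=load('side0')
z1=lambda u,v:(270+u/4.615-.4,225+v/4.615-.4)
za=lambda u,v:(280+u/6.667-.4,110+v/6.667-.4)
zb=lambda u,v:(340+(u-410)/6-.4,190+v/6-.4)
P={k:onz(c,*z1(*p),139) for k,p in dict(FL=(62,173),FR=(328,166),BR=(350,398),BL=(62,408)).items()}
print(P); F=(P['FL']+P['FR'])/2;B=(P['BL']+P['BR'])/2; print('lid',F,B,np.linalg.norm(F-B),(F+B)/2)
a=onz(c,*z1(133,92),78);b=onz(c,*z1(247,90),78);print('rod',a,b,(a+b)/2,np.linalg.norm(a-b))
u=B-F;print('yaw lid',np.degrees(np.arctan2(u[1],u[0]))); w=a-b; print('rod dir',np.degrees(np.arctan2(w[1],w[0])))
m=(F+B)/2-(a+b)/2;print('rod->case dir',np.degrees(np.arctan2(m[1],m[0])),np.linalg.norm(m[:2]))
# rack plate corners: in pic top = -y end; right side=front
R={k:onz(c,*za(*p),70) for k,p in dict(f0=(296,77),b0=(140,73),b1=(95,417),f1=(272,421)).items()}
print('rack',R,np.linalg.norm(R['f0']-R['f1']),np.linalg.norm(R['f0']-R['b0']))
for s in [(292,130),(290,202),(282,278),(272,358)]: print('slot mouth',onz(c,*za(*s),70))
M=[onz(c,*zb(*p),3) for p in [(484,43),(670,55),(675,543),(456,528)]];print('mat',M,sum(M)/4)
print('handle far',onz(c,*zb(592,80),27),'near',onz(c,*zb(605,286),27),'tip',onz(c,*zb(615,546),7), onz(c,*zb(603,310),10))
E
```

```text
{'FL': array([607.2, 195. , 139. ]), 'FR': array([494.1, 179.9, 139. ]), 'BR': array([478.5, 294.4, 139. ]), 'BL': array([590. , 309.8, 139. ])}
lid [550.7 187.4 139. ] [534.3 302.1 139. ] 115.90120338480605 [542.5 244.8 139. ]
rod [590.7  95.2  78. ] [536.3  88.5  78. ] [563.5  91.9  78. ] 54.84509412351327
yaw lid 98.15051675630988
rod dir 7.069547044399221
rod->case dir 97.8190115018529 154.35903655544163
rack {'f0': array([ 576.3, -398. ,   70. ]), 'b0': array([ 646. , -393.4,   70. ]), 'b1': array([ 634.8, -157.3,   70. ]), 'f1': array([ 565.4, -162.2,   70. ])} 235.98766378806985 69.77138107592647
slot mouth [ 574.6 -357.5   70. ]
slot mouth [ 570.9 -305.3   70. ]
slot mouth [ 569.6 -252.9   70. ]
slot mouth [ 568.9 -200.8   70. ]
mat [array([ 478.2, -150.3,    3. ]), array([ 394.8, -151.1,    3. ]), array([393.8, 117.9,   3. ]), array([477. , 119.1,   3. ])] [436.  -16.1   3. ]
handle far [ 431.1 -106.6   27. ] near [423.9  11.6  27. ] tip [416.9 124.5   7. ] [423.2   9.5  10. ]
```

```bash
cat >> h.py <<'E'
from scipy.spatial.transform import Rotation as Ro
np.set_printoptions(precision=2,suppress=True)
def state():
    o=bot.get_obs(); return o,np.array(o['tool_pos']),Ro.from_euler('xyz',o['tcp_rot']).as_matrix()
def Rt(ydir_deg,tilt=0,about=None):
    "tool down, jaws along world heading ydir (nearest half-turn)"
    _,_,R=state(); a=np.radians(ydir_deg); y=np.array([np.cos(a),np.sin(a),0])
    if about is None and y@R[:,1]<0: y=-y
    x=np.array([0,0,-1.]); T=np.stack([x,y,np.cross(x,y)],1)
    return T
def plan(gp,T):
    "gp: target grasp point (6 mm ahead of TCP). prints turn then shifts in final tool frame (cm)"
    o,p,R=state(); rv=np.degrees(Ro.from_matrix(R.T@T).as_rotvec())
    tcp=np.array(gp,float)-6*T[:,0]; d=T.T@(tcp-p)/10
    print('turn',rv,'| shift cm',d,'| tool axes y',T[:,1],'z',T[:,2])
def show():
    o,p,R=state(); print('t',o['time'],'gp',p+6*R[:,0],'w',o['grip_width'],'F',o['contact_force'],'j',o['joint_positions'],'\nx',R[:,0],'y',R[:,1],'z',R[:,2])
CASE=np.array([542.5,244.8]);CY=97.9
RACK=np.array([605.6,-277.7]);RY=2.8
def loc(o,yaw,x,y,z):
    a=np.radians(yaw); return np.array([o[0]+x*np.cos(a)-y*np.sin(a),o[1]+x*np.sin(a)+y*np.cos(a),z])
E
python3 - <<'E'
from h import *
show(); b=np.array([426.8,-37.5,24]); 
plan(b,Rt(3.5))
E
```

```text
t 0.1 gp [163.38 498.59 245.13] w 91.37745279664031 F [-0.13  0.44 -0.44] j [ 1.11  0.34  1.52 -0.    1.28 -0.15] 
x [-0. -0. -1.] y [ 0.31  0.95 -0.  ] z [ 0.95 -0.31 -0.  ]
turn [68.35  0.03  0.07] | shift cm [22.11 23.02 55.12] | tool axes y [1.   0.06 0.  ] z [ 0.06 -1.    0.  ]
```

```bash
python3 -m crank '[{"linear":[0,0,0],"delta_rot":[6.8,0,0],"fingers":0.5},{"linear":[0,0,0],"delta_rot":[6.8,0,0],"fingers":0.5},{"linear":[0,0,0],"delta_rot":[6.8,0,0],"fingers":0.5},{"linear":[0,0,0],"delta_rot":[6.8,0,0],"fingers":0.5},{"linear":[0,0,0],"delta_rot":[6.8,0,0],"fingers":0.5}]'
python3 -m crank '[{"linear":[0,0,0],"delta_rot":[6.8,0,0],"fingers":0.5},{"linear":[0,0,0],"delta_rot":[6.8,0,0],"fingers":0.5},{"linear":[0,0,0],"delta_rot":[6.8,0,0],"fingers":0.5},{"linear":[0,0,0],"delta_rot":[6.8,0,0],"fingers":0.5},{"linear":[0,0,0],"delta_rot":[6.8,0,0],"fingers":0.5}]'
for i in 1 2 3; do python3 -m crank '[{"linear":[0,1.53,3.67],"delta_rot":[0,0,0],"fingers":0.5},{"linear":[0,1.53,3.67],"delta_rot":[0,0,0],"fingers":0.5},{"linear":[0,1.53,3.67],"delta_rot":[0,0,0],"fingers":0.5},{"linear":[0,1.53,3.67],"delta_rot":[0,0,0],"fingers":0.5},{"linear":[0,1.53,3.67],"delta_rot":[0,0,0],"fingers":0.5}]' ; done
python3 - <<'E'
from h import *
show(); plan([426.8,-37.5,24],Rt(3.5)); snap('wrist','w1')
E
```

```text
time: 0.6
tool_pos: [163.4, 498.7, 251.3]
tcp_rot: [-1.146, 1.57, -2.061]
contact_force: [-0.4, -0.1, 0.1]
grip_width: 56.5
time: 1.1
tool_pos: [163.4, 498.7, 251.3]
tcp_rot: [-0.506, 1.57, -2.014]
contact_force: [0.4, -0.4, -0.6]
grip_width: 46.3
time: 1.6
tool_pos: [252.4, 319.4, 251.5]
tcp_rot: [-0.857, 1.57, -2.36]
contact_force: [1.0, -0.1, 0.7]
grip_width: 46.1
time: 2.1
tool_pos: [341.1, 141.4, 251.7]
tcp_rot: [3.013, 1.571, 1.51]
contact_force: [0.2, 0.5, -0.6]
grip_width: 46.0
time: 2.6
tool_pos: [429.7, -36.6, 251.5]
tcp_rot: [-2.422, 1.57, 2.357]
contact_force: [0.4, 0.4, 0.1]
grip_width: 45.9
t 2.6 gp [429.74 -36.59 245.53] w 45.89311758346125 F [0.44 0.44 0.07] j [-0.26  0.17  1.76  0.    1.21 -0.33] 
x [-0.  0. -1.] y [ 1.    0.07 -0.  ] z [ 0.07 -1.   -0.  ]
turn [ 0.33 -0.02  0.02] | shift cm [22.15 -0.3   0.07] | tool axes y [1.   0.06 0.  ] z [ 0.06 -1.    0.  ]
```

View pics/w1.png

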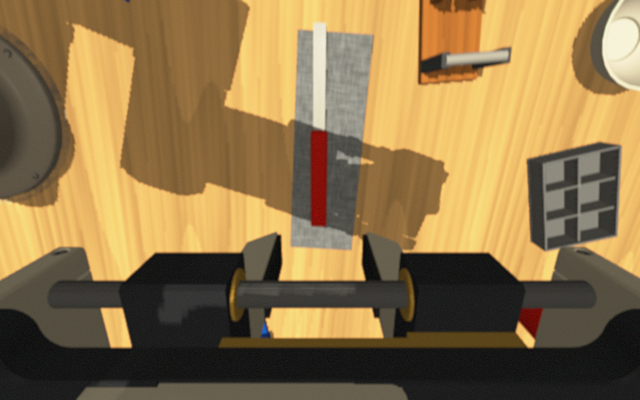

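Wrist view: bar handle from (318,131) to (318,226), tip at (319,24), rod ends ≈ (440,65) and (510,54). Refining the bar and rod positions.

```bash
python3 - <<'E'
from h import *
im=cv2.imread('pics/w1.png');c=load('w1');hsv=cv2.cvtColor(im,cv2.COLOR_BGR2HSV)
m=cv2.inRange(hsv,(0,150,40),(10,255,255)); m[:, :290]=0; m[:,350:]=0; m[:100]=0;m[235:]=0
r=cv2.minAreaRect(cv2.findNonZero(m)); print(r); bp=sorted(cv2.boxPoints(r).tolist(),key=lambda p:p[1])
f=np.mean(bp[:2],0);n=np.mean(bp[2:],0)
f,n=onz(c,*f,27),onz(c,*n,27); t=onz(c,319.5,23,7); print('front',f,'rear',n,np.linalg.norm(f-n),'tip',t)
d=t-n; print('heading',np.degrees(np.arctan2(d[1],d[0])),np.linalg.norm(d))
print('rod',onz(c,440,64,78),onz(c,510,50,78))
E
```

```text
((318.5, 178.0), (94.0, 15.0), 90.0)
front [423.97   8.68  27.  ] rear [ 431.4  -108.23   27.  ] 117.14190039040976 tip [417.6  123.05   7.  ]
heading 93.4140390658957 232.54431906367773
rod [532.35  82.37  78.  ] [593.93  98.3   78.  ]
```

```bash
python3 -m crank '[{"linear":[4,-0.06,0],"delta_rot":[0,0,0],"fingers":0.5},{"linear":[4,-0.06,0],"delta_rot":[0,0,0],"fingers":0.5},{"linear":[4,-0.06,0.03],"delta_rot":[0,0,0],"fingers":0.5},{"linear":[4,-0.06,0.03],"delta_rot":[0,0,0],"fingers":0.5},{"linear":[3,-0.04,0.04],"delta_rot":[0,0,0],"fingers":0.5}]'
python3 -m crank '[{"linear":[2,0,0],"delta_rot":[0,0,0],"fingers":0.5},{"linear":[1.1,0,0],"delta_rot":[0,0,0],"fingers":0.5},{"linear":[0,0,0],"delta_rot":[0,0,0],"fingers":0},{"linear":[0,0,0],"delta_rot":[0,0,0],"fingers":0},{"linear":[0,0,0],"delta_rot":[0,0,0],"fingers":0}]'
python3 -m crank '[{"linear":[0,0,0],"delta_rot":[0,0,0],"fingers":0},{"linear":[0,0,0],"delta_rot":[0,0,0],"fingers":0},{"linear":[0,0,0],"delta_rot":[0,0,0],"fingers":0},{"linear":[0,0,0],"delta_rot":[0,0,0],"fingers":0},{"linear":[0,0,0],"delta_rot":[0,0,0],"fingers":0}]'
for i in 1 2; do python3 -m crank '[{"linear":[-2,0,0],"delta_rot":[0,0,0],"fingers":0},{"linear":[-2,0,0],"delta_rot":[0,0,0],"fingers":0},{"linear":[-2,0,0],"delta_rot":[0,0,0],"fingers":0},{"linear":[-2,0,0],"delta_rot":[0,0,0],"fingers":0},{"linear":[-2,0,0],"delta_rot":[0,0,0],"fingers":0}]' ; done
python3 - <<'E'
from h import *
show()
E
```

```text
time: 3.15
tool_pos: [425.6, -35.7, 59.6]
tcp_rot: [-1.94, 1.569, 2.839]
contact_force: [0.0, -0.1, 0.4]
grip_width: 46.0
time: 3.65
tool_pos: [426.8, -36.1, 31.0]
tcp_rot: [1.463, 1.57, -0.041]
contact_force: [-0.4, 0.0, 0.4]
grip_width: 26.1
time: 4.15
tool_pos: [426.8, -36.1, 31.1]
tcp_rot: [1.555, 1.57, 0.051]
contact_force: [-1.1, 1.1, 5.1]
grip_width: 20.0
time: 4.65
tool_pos: [426.4, -36.1, 131.3]
tcp_rot: [-1.898, 1.57, 2.882]
contact_force: [-0.2, 0.1, -1.8]
grip_width: 19.7
time: 5.15
tool_pos: [426.4, -36.1, 231.3]
tcp_rot: [-1.873, 1.57, 2.907]
contact_force: [1.2, 0.6, -2.8]
grip_width: 20.0
t 5.15 gp [426.39 -36.1  225.25] w 19.959510098328707 F [ 1.22  0.56 -2.83] j [-0.26  0.18  1.8  -0.    1.15 -0.33] 
x [-0.  0. -1.] y [ 1.    0.07 -0.  ] z [ 0.07 -1.   -0.  ]
```

```bash
python3 - <<'E'
from h import *
c=load('w1')
print('tray top',[onz(c,*p,30) for p in [(528,158),(620,144),(545,248),(614,235)]])
print('bowl left edge',onz(c,600,40,40))
T=Rt(CY-90)
for x in (-290,-237): plan(loc(CASE,CY,x,0,102),T)
E
```

```text
tray top [array([670.62,  -5.74,  30.  ]), array([772.09,  17.4 ,  30.  ]), array([ 724.29, -119.55,   30.  ]), array([806.32, -95.69,  30.  ])]
bowl left edge [703.74 119.93  40.  ]
turn [-4.05 -0.01  0.03] | shift cm [12.33 15.36  2.77] | tool axes y [0.99 0.14 0.  ] z [ 0.14 -0.99  0.  ]
turn [-4.05 -0.01  0.03] | shift cm [12.33 15.36 -2.53] | tool axes y [0.99 0.14 0.  ] z [ 0.14 -0.99  0.  ]
```

```bash
python3 -m crank '[{"linear":[0,0,0],"delta_rot":[-4.05,0,0],"fingers":0},{"linear":[0,3.84,0.94],"delta_rot":[0,0,0],"fingers":0},{"linear":[0,3.84,0.94],"delta_rot":[0,0,0],"fingers":0},{"linear":[0,3.84,0.94],"delta_rot":[0,0,0],"fingers":0},{"linear":[0,3.84,0.94],"delta_rot":[0,0,0],"fingers":0}]'
python3 -m crank '[{"linear":[2.5,0,0],"delta_rot":[0,0,0],"fingers":0},{"linear":[2.5,0,0],"delta_rot":[0,0,0],"fingers":0},{"linear":[2.5,0,0],"delta_rot":[0,0,0],"fingers":0},{"linear":[2.0,0,0],"delta_rot":[0,0,0],"fingers":0},{"linear":[1.0,0,0],"delta_rot":[0,0,0],"fingers":0}]'
python3 - <<'E'
from h import *
show(); T=Rt(CY-90); plan(loc(CASE,CY,-300,0,106),T)
a=snap('wrist','w2'); b=snap('side','s2')
x=cv2.resize(b['image'][190:330,260:400],(400,400),interpolation=cv2.INTER_CUBIC)
y=cv2.resize(a['image'][0:250,200:450],(400,400),interpolation=cv2.INTER_CUBIC); cv2.imwrite('pics/z3.png',np.hstack([x,y]))
g=state(); p=g[1]+6*g[2][:,0]; u=loc([0,0],CY,1,0,0)
tip=p+163*u-np.array([0,0,19.5]); print('exp tip',tip,'side px',proj(b,tip),'wrist px',proj(a,tip))
E
```

```text
time: 5.65
tool_pos: [585.3, -52.4, 230.2]
tcp_rot: [-1.861, 1.57, 2.99]
contact_force: [0.4, -0.6, -0.8]
grip_width: 19.6
time: 6.15
tool_pos: [582.8, -52.0, 123.2]
tcp_rot: [-1.929, 1.567, 2.921]
contact_force: [-0.4, 0.8, -0.8]
grip_width: 19.7
t 6.15 gp [582.76 -52.03 117.19] w 19.748817279599052 F [-0.39  0.82 -0.8 ] j [-0.22  0.58  1.52  0.    1.05 -0.36] 
x [-0.  0. -1.] y [ 0.99  0.14 -0.  ] z [ 0.14 -0.99 -0.  ]
turn [-0.   -0.08  0.22] | shift cm [1.12 0.09 0.04] | tool axes y [0.99 0.14 0.  ] z [ 0.14 -0.99  0.  ]
exp tip [560.72 109.36  98.61] side px [311.14 244.34] wrist px [ 320.5  -106.96]
```

View pics/z3.png

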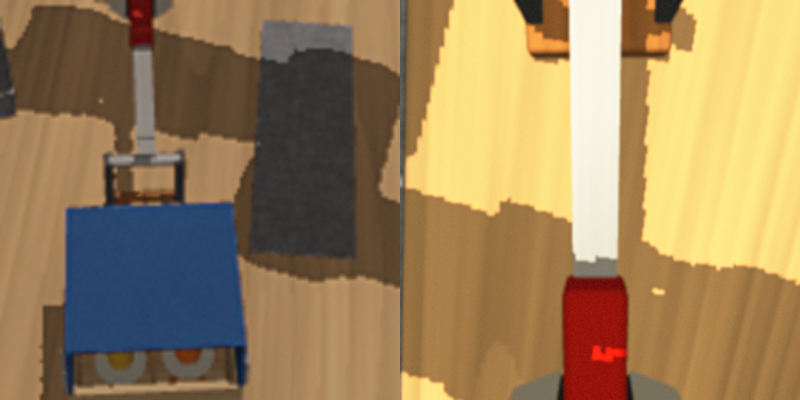

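Side crop: bar tip over the rod at (145,154), matching prediction and laterally centred on the rod. Lower and insert.

```bash
python3 -m crank '[{"linear":[0.7,0.09,0],"delta_rot":[0,0,0],"fingers":0},{"linear":[0.65,0,0],"delta_rot":[0,0,0],"fingers":0},{"linear":[0,0,0],"delta_rot":[0,0,0],"fingers":0},{"linear":[0,0,-1],"delta_rot":[0,0,0],"fingers":0},{"linear":[0,0,-1],"delta_rot":[0,0,0],"fingers":0}]'
python3 - <<'E'
from h import *
show()
E
python3 -m crank '[{"linear":[0,0,-1],"delta_rot":[0,0,0],"fingers":0},{"linear":[0.05,0,-1],"delta_rot":[0,0,0],"fingers":0},{"linear":[0.05,0,-1],"delta_rot":[0,0,0],"fingers":0},{"linear":[0.05,0,-1],"delta_rot":[0,0,0],"fingers":0},{"linear":[0,0,-0.3],"delta_rot":[0,0,0],"fingers":0}]'
python3 -m crank '[{"linear":[0,0,0],"delta_rot":[0,0,0],"fingers":0},{"linear":[0,0,0],"delta_rot":[0,0,0],"fingers":0},{"linear":[0,0,0],"delta_rot":[0,0,0],"fingers":0},{"linear":[0,0,0],"delta_rot":[0,0,0],"fingers":0},{"linear":[0,0,0],"delta_rot":[0,0,0],"fingers":0}]'
python3 - <<'E'
from h import *
show(); T=Rt(CY-90); plan(loc(CASE,CY,-237,0,102),T)
E
```

```text
time: 6.75
tool_pos: [582.3, -31.7, 112.6]
tcp_rot: [1.668, 1.57, 0.234]
contact_force: [0.2, -0.1, -2.4]
grip_width: 19.6
t 6.75 gp [582.26 -31.7  106.64] w 19.585389268330893 F [ 0.18 -0.05 -2.38] j [-0.19  0.58  1.54  0.    1.02 -0.32] 
x [ 0.  0. -1.] y [0.99 0.14 0.  ] z [ 0.14 -0.99 -0.  ]
time: 7.25
tool_pos: [576.0, 11.7, 110.6]
tcp_rot: [-2.5, 1.57, 2.352]
contact_force: [0.3, -0.5, -1.4]
grip_width: 19.7
time: 7.75
tool_pos: [576.3, 9.9, 110.7]
tcp_rot: [2.219, 1.571, 0.786]
contact_force: [-0.1, -0.4, -0.9]
grip_width: 20.0
t 7.75 gp [576.32   9.94 104.71] w 19.979019608311724 F [-0.08 -0.35 -0.94] j [-0.12  0.58  1.56  0.    1.   -0.25] 
x [ 0.  0. -1.] y [0.99 0.14 0.  ] z [ 0.14 -0.99 -0.  ]
turn [-0.03 -0.   -0.  ] | shift cm [ 0.27 -0.12 -0.03] | tool axes y [0.99 0.14 0.  ] z [ 0.14 -0.99  0.  ]
```

```bash
python3 -m crank '[{"linear":[0.25,-0.1,0],"delta_rot":[0,0,0],"fingers":0},{"linear":[0.2,0,0],"delta_rot":[0,0,0],"fingers":0},{"linear":[0,0,0],"delta_rot":[0,0,0],"fingers":0},{"linear":[0,0,0],"delta_rot":[0,0,0],"fingers":0},{"linear":[0,0,0],"delta_rot":[0,0,0],"fingers":0}]'
for i in 1 2; do
python3 -m crank '[{"linear":[0.37,0,0.14],"delta_rot":[0,2.5,0],"fingers":0},{"linear":[0,0,0],"delta_rot":[0,0,0],"fingers":0},{"linear":[0.37,0,0.14],"delta_rot":[0,2.5,0],"fingers":0},{"linear":[0,0,0],"delta_rot":[0,0,0],"fingers":0},{"linear":[0,0,0],"delta_rot":[0,0,0],"fingers":0}]'
python3 - <<'E'
from h import *
show()
E
done
```

```text
time: 8.25
tool_pos: [575.3, 10.2, 106.2]
tcp_rot: [-2.953, 1.571, 1.898]
contact_force: [-1.1, -0.8, -2.5]
grip_width: 20.0
time: 8.75
tool_pos: [575.7, 7.3, 98.9]
tcp_rot: [3.141, 1.485, 1.707]
contact_force: [-0.5, -0.1, -0.6]
grip_width: 20.0
t 8.75 gp [575.66   7.85  92.95] w 20.042144909013505 F [-0.53 -0.08 -0.58] j [-0.16  0.6   1.56  0.1   1.01 -0.35] 
x [-0.01  0.08 -1.  ] y [0.99 0.14 0.  ] z [ 0.14 -0.99 -0.09]
time: 9.25
tool_pos: [576.2, 5.2, 91.5]
tcp_rot: [3.139, 1.399, 1.706]
contact_force: [1.0, -2.5, 1.8]
grip_width: 19.5
t 9.25 gp [576.02   6.2   85.54] w 19.533174957924583 F [ 0.95 -2.46  1.8 ] j [-0.21  0.62  1.56  0.19  1.03 -0.45] 
x [-0.02  0.17 -0.99] y [0.99 0.14 0.  ] z [ 0.14 -0.98 -0.17]
```

```bash
for i in 1 2; do
python3 -m crank '[{"linear":[0.37,0,0.14],"delta_rot":[0,2.5,0],"fingers":0},{"linear":[0,0,0],"delta_rot":[0,0,0],"fingers":0},{"linear":[0.37,0,0.14],"delta_rot":[0,2.5,0],"fingers":0},{"linear":[0,0,0],"delta_rot":[0,0,0],"fingers":0},{"linear":[0,0,0],"delta_rot":[0,0,0],"fingers":0}]'
done
python3 - <<'E'
from h import *
show(); b=snap('side','s3');a=snap('scene','c3')
x=cv2.resize(b['image'][190:330,260:400],(400,400),interpolation=cv2.INTER_CUBIC)
y=cv2.resize(a['image'][150:270,340:480],(400,343),interpolation=cv2.INTER_CUBIC); y=cv2.copyMakeBorder(y,0,57,0,0,0); cv2.imwrite('pics/z4.png',np.hstack([x,y]))
E
```

```text
time: 9.75
tool_pos: [576.4, 3.7, 83.5]
tcp_rot: [3.14, 1.312, 1.707]
contact_force: [0.3, -4.7, 1.5]
grip_width: 19.5
time: 10.25
tool_pos: [576.4, 3.0, 75.5]
tcp_rot: [3.141, 1.225, 1.707]
contact_force: [1.7, -6.8, 2.7]
grip_width: 19.9
t 10.25 gp [576.16   5.03  69.84] w 19.877933748584184 F [ 1.72 -6.82  2.67] j [-0.29  0.68  1.54  0.35  1.1  -0.62] 
x [-0.05  0.34 -0.94] y [0.99 0.14 0.  ] z [ 0.13 -0.93 -0.34]
```

View pics/z4.png

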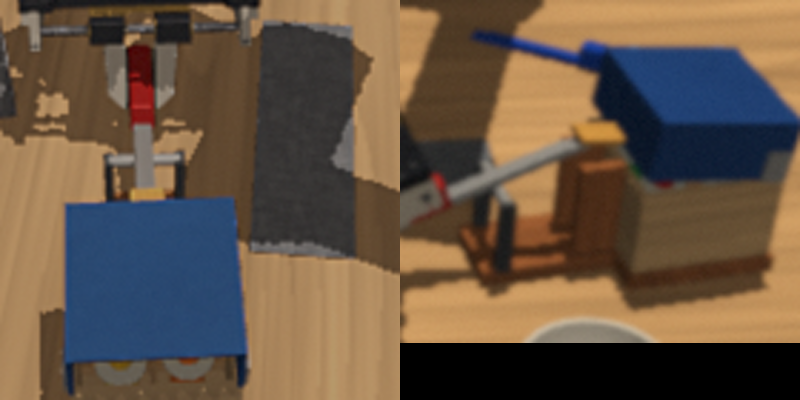

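The lever works: tongue (brass, right panel at (600,133)) is risen above the cheeks, and the cover is slightly open. A few degrees more.

```bash
python3 -m crank '[{"linear":[0.37,0,0.12],"delta_rot":[0,2.5,0],"fingers":0},{"linear":[0,0,0],"delta_rot":[0,0,0],"fingers":0},{"linear":[0.37,0,0.12],"delta_rot":[0,2.5,0],"fingers":0},{"linear":[0,0,0],"delta_rot":[0,0,0],"fingers":0},{"linear":[0.15,0,0.05],"delta_rot":[0,1,0],"fingers":0}]'
python3 -m crank '[{"linear":[0,0,0],"delta_rot":[0,0,0],"fingers":0},{"linear":[0,0,0],"delta_rot":[0,0,0],"fingers":0},{"linear":[0,0,0],"delta_rot":[0,0,0],"fingers":0},{"linear":[0,0,0],"delta_rot":[0,0,0],"fingers":0},{"linear":[0,0,0],"delta_rot":[0,0,0],"fingers":0}]'
python3 - <<'E'
from h import *
show(); b=snap('side','s4');a=snap('scene','c4')
hsv=cv2.cvtColor(a['image'],cv2.COLOR_BGR2HSV)
m=cv2.inRange(hsv,(14,110,110),(30,255,255)); m[:180]=0;m[220:]=0;m[:,:390]=0;m[:,430:]=0
# brass tongue blob
n,l,s,ce=cv2.connectedComponentsWithStats(m); print([(tuple(s[i]),ce[i]) for i in range(1,n) if s[i][4]>15])
x=cv2.resize(b['image'][190:330,260:400],(400,400),interpolation=cv2.INTER_CUBIC)
y=cv2.resize(a['image'][150:270,340:480],(400,343),interpolation=cv2.INTER_CUBIC); y=cv2.copyMakeBorder(y,0,57,0,0,0); cv2.imwrite('pics/z5.png',np.hstack([x,y]))
for th in (.1,.15,.2,.25,.3):
    hh=loc(CASE,CY,58-134*np.cos(th)-9*np.sin(th)*-1*0-0,0,87+134*np.sin(th)+9); print(th,proj(a,hh),proj(b,hh))
E
```

```text
time: 10.85
tool_pos: [576.5, 3.5, 66.5]
tcp_rot: [3.14, 1.121, 1.707]
contact_force: [-0.0, -7.6, 4.8]
grip_width: 20.2
time: 11.35
tool_pos: [576.4, 3.5, 66.3]
tcp_rot: [3.14, 1.121, 1.707]
contact_force: [1.1, -7.6, 3.2]
grip_width: 20.2
t 11.35 gp [576.08   6.13  60.88] w 20.198602955376703 F [ 1.07 -7.64  3.22] j [-0.33  0.72  1.52  0.44  1.15 -0.7 ] 
x [-0.06  0.43 -0.9 ] y [0.99 0.14 0.  ] z [ 0.12 -0.89 -0.43]
[((np.int32(390), np.int32(180), np.int32(30), np.int32(19), np.int32(389)), array([401.56, 189.11])), ((np.int32(390), np.int32(204), np.int32(6), np.int32(16), np.int32(79)), array([392.37, 211.89]))]
0.1 [408.93 196.88] [311.8  263.69]
0.15 [409.61 194.32] [311.8  261.99]
0.2 [410.43 191.75] [311.81 260.41]
0.25 [411.4  189.16] [311.83 258.96]
0.3 [412.51 186.58] [311.85 257.65]
```

View pics/z5.png

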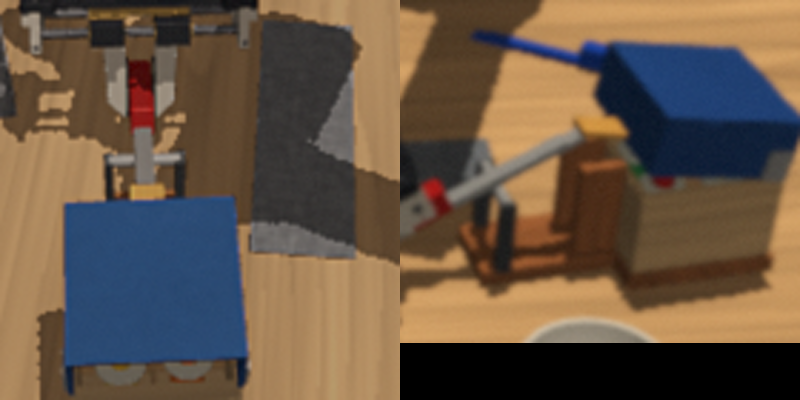

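Tongue top now at scene pixel ≈(411,194.5): lid ≈0.17 rad, underside ≈18 mm above the cheek tops – grippable. Withdraw the bar.

```bash
python3 -m crank '[{"linear":[-0.74,0,-0.33],"delta_rot":[0,-5.2,0],"fingers":0},{"linear":[-0.74,0,-0.33],"delta_rot":[0,-5.2,0],"fingers":0},{"linear":[-0.74,0,-0.33],"delta_rot":[0,-5.2,0],"fingers":0},{"linear":[-0.74,0,-0.33],"delta_rot":[0,-5.2,0],"fingers":0},{"linear":[-0.74,0,-0.33],"delta_rot":[0,-5.2,0],"fingers":0}]'
python3 -m crank '[{"linear":[-0.3,0,0],"delta_rot":[0,0,0],"fingers":0},{"linear":[0,0,2],"delta_rot":[0,0,0],"fingers":0},{"linear":[0,0,2.5],"delta_rot":[0,0,0],"fingers":0},{"linear":[0,0,2.5],"delta_rot":[0,0,0],"fingers":0},{"linear":[0,0,2],"delta_rot":[0,0,0],"fingers":0}]'
python3 -m crank '[{"linear":[-2,0,0],"delta_rot":[0,0,0],"fingers":0},{"linear":[-3,0,0],"delta_rot":[0,0,0],"fingers":0},{"linear":[-3,0,0],"delta_rot":[0,0,0],"fingers":0},{"linear":[-2,0,0],"delta_rot":[0,0,0],"fingers":0},{"linear":[0,0,0],"delta_rot":[0,0,0],"fingers":0}]'
python3 - <<'E'
from h import *
show(); plan([436,-61.5,26.5],Rt(0.3)); a=snap('side','s5')
x=cv2.resize(a['image'][130:330,220:400],(540,600),interpolation=cv2.INTER_CUBIC); cv2.imwrite('pics/z6.png',x)
E
```

```text
time: 11.95
tool_pos: [574.6, 11.0, 106.1]
tcp_rot: [-0.069, 1.566, -1.501]
contact_force: [0.7, -0.4, -2.0]
grip_width: 19.8
time: 12.45
tool_pos: [587.2, -80.1, 108.0]
tcp_rot: [-2.637, 1.568, 2.213]
contact_force: [0.6, 0.0, -1.8]
grip_width: 19.6
time: 12.95
tool_pos: [588.7, -79.4, 211.2]
tcp_rot: [1.535, 1.566, 0.102]
contact_force: [0.1, 0.1, -1.7]
grip_width: 19.6
t 12.95 gp [588.71 -79.42 205.19] w 19.57112867058615 F [ 0.12  0.14 -1.74] j [-0.26  0.5   1.39  0.    1.25 -0.4 ] 
x [ 0.  0. -1.] y [0.99 0.14 0.  ] z [ 0.14 -0.99  0.  ]
turn [ 7.6  -0.01 -0.26] | shift cm [ 17.87 -15.26  -1.87] | tool axes y [1.   0.01 0.  ] z [ 0.01 -1.    0.  ]
```

View pics/z6.png

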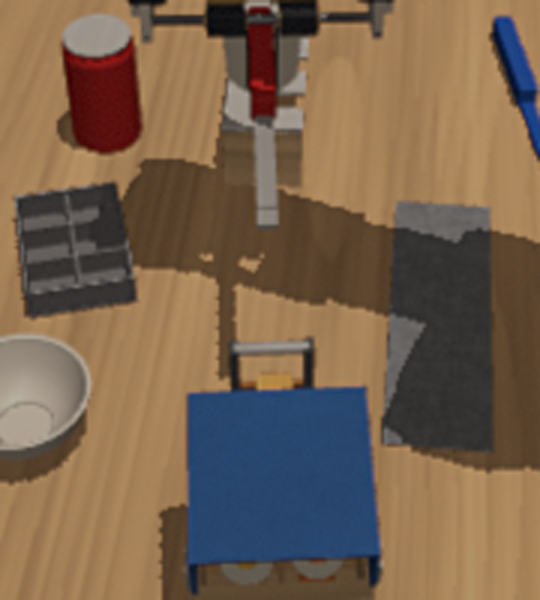

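```bash
python3 -m crank '[{"linear":[0,0,0],"delta_rot":[7.6,0,0],"fingers":0},{"linear":[0,-3.82,-0.47],"delta_rot":[0,0,0],"fingers":0},{"linear":[0,-3.82,-0.47],"delta_rot":[0,0,0],"fingers":0},{"linear":[0,-3.82,-0.47],"delta_rot":[0,0,0],"fingers":0},{"linear":[0,-3.82,-0.47],"delta_rot":[0,0,0],"fingers":0}]'
python3 -m crank '[{"linear":[3.5,0,0],"delta_rot":[0,0,0],"fingers":0},{"linear":[4,0,0],"delta_rot":[0,0,0],"fingers":0},{"linear":[4,0,0],"delta_rot":[0,0,0],"fingers":0},{"linear":[3,0,0],"delta_rot":[0,0,0],"fingers":0},{"linear":[1.5,0,0],"delta_rot":[0,0,0],"fingers":0}]'
python3 - <<'E'
from h import *
show(); plan([436,-61.5,25.5],Rt(0.3)); a=load('s5'); print(proj(a,[566.3,82,185.7]))
E
```

```text
time: 13.5
tool_pos: [432.1, -60.3, 206.6]
tcp_rot: [-2.09, 1.566, 2.628]
contact_force: [-0.7, -0.4, -1.5]
grip_width: 19.7
time: 14.0
tool_pos: [431.7, -60.1, 44.9]
tcp_rot: [-1.976, 1.563, 2.742]
contact_force: [0.1, 0.3, -0.9]
grip_width: 19.8
t 14.0 gp [431.65 -60.09  38.95] w 19.758899537343392 F [ 0.15  0.25 -0.87] j [-0.32  0.49  2.    0.    0.66 -0.32] 
x [-0.01  0.   -1.  ] y [ 1.    0.   -0.01] z [ 0. -1. -0.]
turn [-0.03 -0.18  0.41] | shift cm [1.34 0.43 0.14] | tool axes y [1.   0.01 0.  ] z [ 0.01 -1.    0.  ]
[309.7  206.69]
```

```bash
python3 -m crank '[{"linear":[0.6,0.3,0],"delta_rot":[0,0,0.4],"fingers":0},{"linear":[0.6,0,0],"delta_rot":[0,0,0],"fingers":0},{"linear":[0,0,0],"delta_rot":[0,0,0],"fingers":0},{"linear":[0.05,0,0],"delta_rot":[0,0,0],"fingers":0},{"linear":[0,0,0],"delta_rot":[0,0,0],"fingers":0}]'
python3 -m crank '[{"linear":[0,0,0],"delta_rot":[0,0,0],"fingers":0.4},{"linear":[0,0,0],"delta_rot":[0,0,0],"fingers":0.4},{"linear":[0,0,0],"delta_rot":[0,0,0],"fingers":0.4},{"linear":[-2,0,0],"delta_rot":[0,0,0],"fingers":0.4},{"linear":[-4,0,0],"delta_rot":[0,0,0],"fingers":0.4}]'
for i in 1; do python3 -m crank '[{"linear":[-4,0,0],"delta_rot":[0,0,0],"fingers":0.4},{"linear":[-4,0,0],"delta_rot":[0,0,0],"fingers":0.4},{"linear":[-4,0,0],"delta_rot":[0,0,0],"fingers":0.4},{"linear":[-4,0,0],"delta_rot":[0,0,0],"fingers":0.4},{"linear":[-4,0,0],"delta_rot":[0,0,0],"fingers":0.4}]'; done
python3 - <<'E'
from h import *
show(); b=snap('side','s6'); im=b['image']; hsv=cv2.cvtColor(im,cv2.COLOR_BGR2HSV)
m=cv2.inRange(hsv,(0,150,60),(8,255,255)); m[:, :340]=0;m[:,400:]=0;m[:190]=0;m[290:]=0
r=cv2.minAreaRect(cv2.findNonZero(m)); print('handle centre',onz(b,*r[0],27),r)
# tongue grip target: tilted tool, lid angle th
th=0.17; h=loc(CASE,CY,58,0,87); u=loc([0,0],CY,-1,0,0)
def tong(th,r=134,n=6): return h+u*(r*np.cos(th)-n*np.sin(th)*-1*-1)+np.array([0,0,r*np.sin(th)+n*np.cos(th)])
print('tongue',tong(th),tong(th,142))
plan(loc(CASE,CY,-180,0,240),Rt(CY-90))
E
```

```text
time: 14.5
tool_pos: [438.2, -61.1, 36.9]
tcp_rot: [1.534, 1.562, -0.032]
contact_force: [-0.8, 0.1, -1.6]
grip_width: 19.6
time: 15.0
tool_pos: [435.8, -60.5, 95.2]
tcp_rot: [2.452, 1.568, 0.886]
contact_force: [1.0, -0.2, 0.4]
grip_width: 36.6
time: 15.5
tool_pos: [435.6, -60.9, 298.3]
tcp_rot: [1.557, 1.563, -0.009]
contact_force: [0.9, 0.3, -0.3]
grip_width: 36.7
t 15.5 gp [435.6  -60.88 292.3 ] w 36.650209118561406 F [ 0.89  0.31 -0.3 ] j [-0.32  0.14  1.66  0.    1.33 -0.32] 
x [ 0.01 -0.   -1.  ] y [1.   0.01 0.01] z [ 0.01 -1.    0.  ]
handle centre [440.64 -63.43  27.  ] ((365.86041259765625, 214.54689025878906), (7.547239303588867, 37.15033721923828), 1.9749339818954468)
tongue [552.54 172.44 115.58] [553.62 164.63 116.94]
turn [-7.59  0.27 -1.02] | shift cm [  5.86  14.56 -10.91] | tool axes y [0.99 0.14 0.  ] z [ 0.14 -0.99  0.  ]
```

```bash
cat >> h.py <<'E'
def Tt(ydeg,tilt):
    T=Rt(ydeg); return T@Ro.from_euler('y',tilt,degrees=True).as_matrix()
E
python3 - <<'E'
from h import *
T=Tt(CY-90,25); print(T[:,0]); g=loc(CASE,CY,-82,0,121)
plan(g-80*T[:,0],T)
_,_,R=state(); print(np.degrees(Ro.from_matrix(R.T@T).as_rotvec()))
# arc rows in tool frame
th0=np.arctan2(34,140); N=20; st=np.radians(103)/N; r=144.
A=25.; 
for i in range(N):
    a,b=th0+i*st,th0+(i+1)*st
    d=r*np.array([-np.cos(b)+np.cos(a),0,np.sin(b)-np.sin(a)]) # case x,z
    # TCP also shifts as tool turns about grasp point
    t=np.radians(A); t2=np.radians(A-1.75)
    x=np.array([np.sin(t),0,-np.cos(t)]); z=np.array([-np.cos(t),0,-np.sin(t)]); x2=np.array([np.sin(t2),0,-np.cos(t2)])
    dd=d-6*(x2-x); print(i,round(dd@x/10,2),round(dd@z/10,2)); A-=1.75
E
```

```text
[-0.06  0.42 -0.91]
turn [-7.25 25.23 -2.66] | shift cm [ 16.8   14.56 -11.01] | tool axes y [0.99 0.14 0.  ] z [ 0.12 -0.9  -0.42]
[-7.25 25.23 -2.66]
0 -0.97 -0.87
1 -0.92 -0.93
2 -0.87 -0.98
3 -0.81 -1.03
4 -0.75 -1.08
5 -0.68 -1.12
6 -0.61 -1.16
7 -0.55 -1.19
8 -0.48 -1.22
9 -0.4 -1.25
10 -0.33 -1.27
11 -0.25 -1.29
12 -0.18 -1.3
13 -0.1 -1.31
14 -0.03 -1.31
15 0.05 -1.31
16 0.13 -1.31
17 0.2 -1.3
18 0.28 -1.28
19 0.35 -1.26
```

```bash
python3 -m crank '[{"linear":[0,0,0],"delta_rot":[-1.81,6.31,-0.67],"fingers":0.4},{"linear":[0,0,0],"delta_rot":[-1.81,6.31,-0.67],"fingers":0.4},{"linear":[0,0,0],"delta_rot":[-1.81,6.31,-0.67],"fingers":0.4},{"linear":[0,0,0],"delta_rot":[-1.81,6.31,-0.67],"fingers":0.4},{"linear":[2.8,2.43,-1.84],"delta_rot":[0,0,0],"fingers":0.4}]'
python3 -m crank '[{"linear":[2.8,2.43,-1.84],"delta_rot":[0,0,0],"fingers":0.4},{"linear":[2.8,2.43,-1.84],"delta_rot":[0,0,0],"fingers":0.4},{"linear":[2.8,2.43,-1.84],"delta_rot":[0,0,0],"fingers":0.4},{"linear":[2.8,2.43,-1.84],"delta_rot":[0,0,0],"fingers":0.4},{"linear":[2.8,2.43,-1.84],"delta_rot":[0,0,0],"fingers":0.4}]'
python3 - <<'E'
from h import *
T=Tt(CY-90,25);show();plan(loc(CASE,CY,-82,0,121),T); c=snap('wrist','w3')
for n,th in (('lo',.14),('hi',.2)):
  for r in (116,152):
    print(n,r,proj(c,loc(CASE,CY,58-r*np.cos(th)+9*np.sin(th),0,87+r*np.sin(th)+9)))
E
```

```text
time: 16.05
tool_pos: [456.6, -34.6, 278.5]
tcp_rot: [-3.118, 1.129, 1.721]
contact_force: [0.5, 0.2, 0.4]
grip_width: 36.7
time: 16.55
tool_pos: [556.3, 130.1, 189.1]
tcp_rot: [-3.116, 1.129, 1.731]
contact_force: [-0.3, -0.0, 0.3]
grip_width: 36.9
t 16.55 gp [555.87 132.66 183.63] w 36.853372994161056 F [-0.31 -0.    0.32] j [-0.12  0.52  1.51  0.44  1.28 -0.42] 
x [-0.07  0.42 -0.9 ] y [ 0.99  0.14 -0.01] z [ 0.12 -0.9  -0.43]
turn [-0.29 -0.28  0.55] | shift cm [ 6.98  0.21 -0.16] | tool axes y [0.99 0.14 0.  ] z [ 0.12 -0.9  -0.42]
lo 116 [324.23 180.94]
lo 152 [324.31 227.21]
hi 116 [324.2  177.09]
hi 152 [324.27 223.95]
```

View pics/w3.png

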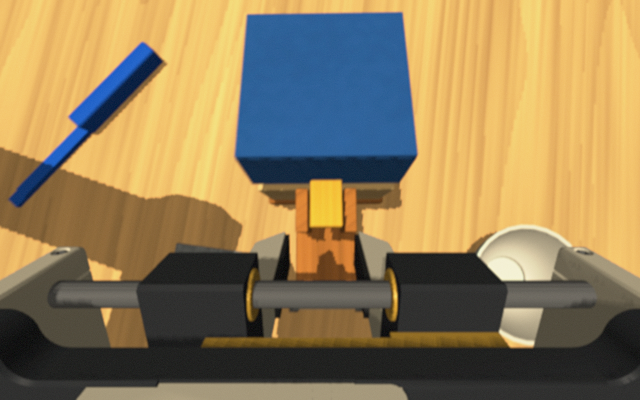

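Tongue seen at (309–343, 180–228), matching lid ≈0.14 rad and centred; grip it.

```bash
python3 -m crank '[{"linear":[1.8,0.25,0],"delta_rot":[-0.3,-0.3,0.5],"fingers":0.4},{"linear":[1.8,0,0],"delta_rot":[0,0,0],"fingers":0.4},{"linear":[1.8,0,0],"delta_rot":[0,0,0],"fingers":0.4},{"linear":[1.3,0,0],"delta_rot":[0,0,0],"fingers":0.4},{"linear":[0.5,0,0],"delta_rot":[0,0,0],"fingers":0.4}]'
python3 -m crank '[{"linear":[0,0,0],"delta_rot":[0,0,0],"fingers":0.4},{"linear":[0,0,0],"delta_rot":[0,0,0],"fingers":0},{"linear":[0,0,0],"delta_rot":[0,0,0],"fingers":0},{"linear":[0,0,0],"delta_rot":[0,0,0],"fingers":0},{"linear":[0,0,0],"delta_rot":[0,0,0],"fingers":0}]'
python3 - <<'E'
from h import *
T=Tt(CY-90,25);show();plan(loc(CASE,CY,-82,0,118),T)
E
```

```text
time: 17.1
tool_pos: [553.0, 159.7, 123.5]
tcp_rot: [-3.135, 1.134, 1.716]
contact_force: [0.1, 0.1, 0.5]
grip_width: 37.0
time: 17.6
tool_pos: [554.1, 159.0, 125.5]
tcp_rot: [3.141, 1.135, 1.709]
contact_force: [-1.7, -2.9, 3.9]
grip_width: 23.2
t 17.6 gp [553.74 161.47 120.05] w 23.247348161869855 F [-1.75 -2.89  3.93] j [-0.07  0.59  1.59  0.48  1.11 -0.45] 
x [-0.06  0.42 -0.91] y [0.99 0.14 0.  ] z [ 0.13 -0.9  -0.42]
turn [ 0.04  0.02 -0.  ] | shift cm [ 0.27  0.03 -0.1 ] | tool axes y [0.99 0.14 0.  ] z [ 0.12 -0.9  -0.42]
```

```bash
python3 -m crank '[{"linear":[-0.97,0,-0.87],"delta_rot":[0,-1.75,0],"fingers":0},{"linear":[-0.92,0,-0.93],"delta_rot":[0,-1.75,0],"fingers":0},{"linear":[-0.87,0,-0.98],"delta_rot":[0,-1.75,0],"fingers":0},{"linear":[-0.81,0,-1.03],"delta_rot":[0,-1.75,0],"fingers":0},{"linear":[-0.75,0,-1.08],"delta_rot":[0,-1.75,0],"fingers":0}]'
python3 - <<'E'
from h import *
show()
E
```

```text
time: 18.1
tool_pos: [550.0, 186.7, 182.0]
tcp_rot: [-3.137, 1.292, 1.713]
contact_force: [3.1, -5.5, -7.0]
grip_width: 23.4
t 18.1 gp [549.8  188.38 176.23] w 23.373994464324724 F [ 3.13 -5.47 -7.02] j [ 0.05  0.5   1.51  0.3   1.17 -0.21] 
x [-0.04  0.27 -0.96] y [ 0.99  0.14 -0.  ] z [ 0.13 -0.95 -0.27]
```

```bash
python3 -m crank '[{"linear":[-0.68,0,-1.12],"delta_rot":[0,-1.75,0],"fingers":0},{"linear":[-0.61,0,-1.16],"delta_rot":[0,-1.75,0],"fingers":0},{"linear":[-0.55,0,-1.19],"delta_rot":[0,-1.75,0],"fingers":0},{"linear":[-0.48,0,-1.22],"delta_rot":[0,-1.75,0],"fingers":0},{"linear":[-0.40,0,-1.25],"delta_rot":[0,-1.75,0],"fingers":0}]'
python3 -m crank '[{"linear":[-0.33,0,-1.27],"delta_rot":[0,-1.75,0],"fingers":0},{"linear":[-0.25,0,-1.29],"delta_rot":[0,-1.75,0],"fingers":0},{"linear":[-0.18,0,-1.30],"delta_rot":[0,-1.75,0],"fingers":0},{"linear":[-0.10,0,-1.31],"delta_rot":[0,-1.75,0],"fingers":0},{"linear":[-0.03,0,-1.31],"delta_rot":[0,-1.75,0],"fingers":0}]'
python3 - <<'E'
from h import *
show()
E
```

```text
time: 18.6
tool_pos: [542.8, 237.4, 222.3]
tcp_rot: [-3.129, 1.446, 1.721]
contact_force: [-0.8, -9.3, 0.3]
grip_width: 23.3
time: 19.1
tool_pos: [533.6, 301.1, 237.1]
tcp_rot: [-0.036, 1.544, -1.469]
contact_force: [-4.5, -8.5, 8.4]
grip_width: 23.6
t 19.1 gp [533.58 300.94 231.12] w 23.594258978851 F [-4.54 -8.5   8.42] j [ 0.4   0.52  1.28 -0.03  1.35  0.27] 
x [ 0.   -0.03 -1.  ] y [ 0.99  0.14 -0.  ] z [ 0.14 -0.99  0.03]
```

```bash
python3 -m crank '[{"linear":[0.05,0,-1.31],"delta_rot":[0,-1.75,0],"fingers":0},{"linear":[0.13,0,-1.31],"delta_rot":[0,-1.75,0],"fingers":0},{"linear":[0.20,0,-1.30],"delta_rot":[0,-1.75,0],"fingers":0},{"linear":[0.28,0,-1.28],"delta_rot":[0,-1.75,0],"fingers":0},{"linear":[0.35,0,-1.26],"delta_rot":[0,-1.75,0],"fingers":0}]'
python3 -m crank '[{"linear":[0,0,0],"delta_rot":[0,0,0],"fingers":0},{"linear":[0.1,0,-0.3],"delta_rot":[0,0,0],"fingers":0},{"linear":[0,0,0],"delta_rot":[0,0,0],"fingers":0.5},{"linear":[0,0,0],"delta_rot":[0,0,0],"fingers":0.5},{"linear":[0,0,0],"delta_rot":[0,0,0],"fingers":0.5}]'
python3 - <<'E'
from h import *
show()
E
python3 -m crank '[{"linear":[0,0,0],"delta_rot":[0,0,0],"fingers":0.5},{"linear":[-2,0,0],"delta_rot":[0,0,0],"fingers":0.5},{"linear":[-3,0,0],"delta_rot":[0,0,0],"fingers":0.5},{"linear":[-4,0,0],"delta_rot":[0,0,0],"fingers":0.33},{"linear":[-2,0,2],"delta_rot":[0,0,0],"fingers":0.33}]'
python3 - <<'E'
from h import *
show(); 
x=snap('side','s7')['image'][130:350,230:400]; snap('scene','c7'); cv2.imwrite('pics/z7.png',cv2.resize(x,(463,600),interpolation=cv2.INTER_CUBIC)); plan(loc(CASE,CY,0,0,260),Rt(CY-90))
E
```

```text
time: 19.6
tool_pos: [524.3, 365.5, 222.8]
tcp_rot: [-0.001, 1.394, -1.433]
contact_force: [-7.5, -4.4, 12.0]
grip_width: 23.5
time: 20.1
tool_pos: [524.7, 368.2, 218.3]
tcp_rot: [-0.006, 1.396, -1.438]
contact_force: [-0.2, 0.8, 0.9]
grip_width: 42.8
t 20.1 gp [524.87 367.14 212.36] w 42.76133827916539 F [-0.23  0.82  0.85] j [ 0.56  0.63  1.14 -0.16  1.44  0.45] 
x [ 0.02 -0.17 -0.98] y [ 0.99  0.14 -0.  ] z [ 0.14 -0.98  0.17]
time: 20.6
tool_pos: [524.7, 369.7, 332.8]
tcp_rot: [0.012, 1.399, -1.418]
contact_force: [0.3, -0.6, -0.8]
grip_width: 34.6
t 20.6 gp [524.83 368.71 326.92] w 34.59673850174591 F [ 0.27 -0.65 -0.79] j [ 0.57  0.59  0.92 -0.16  1.7   0.41] 
x [ 0.03 -0.17 -0.99] y [0.99 0.14 0.  ] z [ 0.14 -0.98  0.17]
turn [-0.06  9.87 -0.37] | shift cm [ 6.86 -0.06 12.34] | tool axes y [0.99 0.14 0.  ] z [ 0.14 -0.99  0.  ]
```

View pics/z7.png

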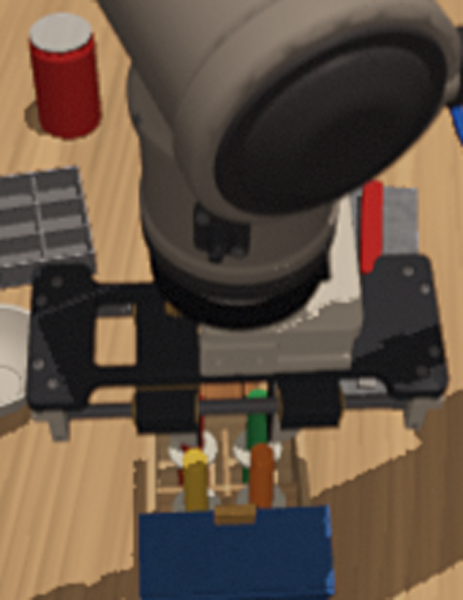

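Cover swung back; yellow, orange, green necks (and red behind) visible: four vials. Move to look at them from above.

```bash
python3 -m crank '[{"linear":[0,0,0],"delta_rot":[0,4.95,0],"fingers":0.33},{"linear":[0,0,0],"delta_rot":[0,4.95,0],"fingers":0.33},{"linear":[0,0,4.6],"delta_rot":[0,0,0],"fingers":0.33},{"linear":[0,0,4.6],"delta_rot":[0,0,0],"fingers":0.33},{"linear":[0,0,4.6],"delta_rot":[0,0,0],"fingers":0.33}]'
python3 -m crank '[{"linear":[1.5,0,4.6],"delta_rot":[0,0,0],"fingers":0.33},{"linear":[1.5,0,4.6],"delta_rot":[0,0,0],"fingers":0.33},{"linear":[1.5,0,1],"delta_rot":[0,0,0],"fingers":0.33},{"linear":[0,0,0],"delta_rot":[0,0,0],"fingers":0.33},{"linear":[0,0,0],"delta_rot":[0,0,0],"fingers":0.33}]'
python3 - <<'E'
from h import *
show(); c=snap('wrist','w4')
for n,x,y in (('fr',-25,-25),('fl',-25,25),('br',25,-25),('bl',25,25)): print(n,proj(c,loc(CASE,CY,x,y,134)))
E
```

```text
time: 21.2
tool_pos: [543.5, 229.5, 329.0]
tcp_rot: [-0.999, 1.567, -2.431]
contact_force: [1.2, 0.2, -0.6]
grip_width: 30.3
time: 21.7
tool_pos: [557.8, 130.3, 285.2]
tcp_rot: [-1.108, 1.568, -2.541]
contact_force: [-0.1, -0.5, 0.3]
grip_width: 30.4
t 21.7 gp [557.79 130.33 279.19] w 30.373614836711976 F [-0.13 -0.52  0.33] j [ 0.1   0.41  1.33 -0.    1.41 -0.04] 
x [-0. -0. -1.] y [ 0.99  0.14 -0.  ] z [ 0.14 -0.99  0.  ]
fr [350.21  87.53]
fl [293.14  87.54]
br [351.94  23.38]
bl [291.41  23.42]
```

View pics/w4.png

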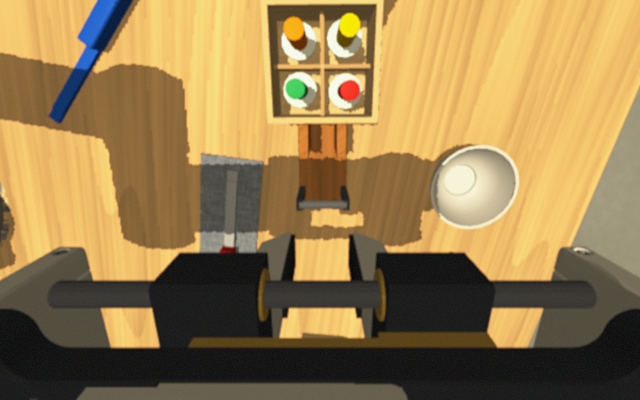

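Tops: green (295,89), red (349,90), orange (293,27), yellow (349,24); mat and bar lower left. Compute vial positions and the transfer legs.

```bash
python3 - <<'E'
from h import *
im=cv2.imread('pics/w4.png');c=load('w4');hsv=cv2.cvtColor(im,cv2.COLOR_BGR2HSV)
ca=np.radians(CY)
for n,lo,hi,(u,v) in (('green',(40,120,60),(80,255,255),(295,89)),('red',(0,180,200),(4,255,255),(350,90)),('orange',(5,180,200),(18,255,255),(293,27)),('yellow',(22,150,200),(34,255,255),(350,24))):
    m=cv2.inRange(hsv,lo,hi); k=np.zeros_like(m); cv2.circle(k,(u,v),16,255,-1); m&=k
    p=cv2.findNonZero(m)
    if p is None: print(n,'none',hsv[v,u]); continue
    (x,y),r=cv2.minEnclosingCircle(p); P=onz(c,x,y,134); d=P[:2]-CASE
    print(n,x,y,r,P,'case',d@[np.cos(ca),np.sin(ca)],d@[-np.sin(ca),np.cos(ca)])
T=Rt(CY-90); plan(loc(CASE,CY,-25,-25,240),T)
for i,y in enumerate((-78,-26,26,78)): print('slot',i+1,loc(RACK,RY,-4,y,0),'pre',loc(RACK,RY,-74,y,0))
E
```

```text
green 296.3348693847656 88.23394775390625 10.408358573913574 [524.01 216.41 134.  ] case -25.577461130774207 22.211336944545714
red 349.266845703125 89.94041442871094 9.630695343017578 [570.21 221.39 134.  ] case -26.998617676544615 -24.229710833991625
orange 293.0 28.326086044311523 11.716766357421875 [516.  262.7 134. ] case 21.37581125240051 23.789943859992157
yellow 349.0 24.60869598388672 11.779820442199707 [561.57 271.78 134.  ] case 24.099342776694243 -22.593962930951452
turn [0.08 0.07 0.04] | shift cm [ 3.99  2.53 -8.99] | tool axes y [0.99 0.14 0.  ] z [ 0.14 -0.99  0.  ]
slot 1 [ 605.42 -355.8     0.  ] pre [ 535.5  -359.22    0.  ]
slot 2 [ 602.87 -303.86    0.  ] pre [ 532.96 -307.28    0.  ]
slot 3 [ 600.33 -251.93    0.  ] pre [ 530.42 -255.35    0.  ]
slot 4 [ 597.79 -199.99    0.  ] pre [ 527.88 -203.41    0.  ]
```

```bash
python3 -m crank '[{"linear":[0,1.23,-4.4],"delta_rot":[0,0,0],"fingers":0.33},{"linear":[0,1.23,-4.4],"delta_rot":[0,0,0],"fingers":0.33},{"linear":[4,0,0],"delta_rot":[0,0,0],"fingers":0.33},{"linear":[4,0,0],"delta_rot":[0,0,0],"fingers":0.33},{"linear":[4,0,0],"delta_rot":[0,0,0],"fingers":0.33}]'
python3 - <<'E'
from h import *
show();plan([570,221,116],Rt(CY-90))
E
```

```text
time: 22.25
tool_pos: [570.0, 222.8, 165.2]
tcp_rot: [0.905, 1.569, -0.524]
contact_force: [0.3, -0.7, -0.5]
grip_width: 30.3
t 22.25 gp [569.97 222.79 159.18] w 30.31673485556966 F [ 0.31 -0.66 -0.53] j [ 0.25  0.57  1.39 -0.    1.17  0.11] 
x [ 0. -0. -1.] y [0.99 0.14 0.  ] z [ 0.14 -0.99  0.  ]
turn [ 0.23  0.07 -0.09] | shift cm [ 4.32 -0.02  0.18] | tool axes y [0.99 0.14 0.  ] z [ 0.14 -0.99  0.  ]
```

```bash
python3 -m crank '[{"linear":[2,0,0.1],"delta_rot":[0,0,0],"fingers":0.33},{"linear":[2,0,0],"delta_rot":[0,0,0],"fingers":0.33},{"linear":[0.3,0,0],"delta_rot":[0,0,0],"fingers":0.33},{"linear":[0,0,0],"delta_rot":[0,0,0],"fingers":0},{"linear":[0,0,0],"delta_rot":[0,0,0],"fingers":0}]'
python3 -m crank '[{"linear":[0,0,0],"delta_rot":[0,0,0],"fingers":0},{"linear":[0,0,0],"delta_rot":[0,0,0],"fingers":0},{"linear":[0,0,0],"delta_rot":[0,0,0],"fingers":0},{"linear":[-1,0,0],"delta_rot":[0,0,0],"fingers":0},{"linear":[-2,0,0],"delta_rot":[0,0,0],"fingers":0}]'
python3 -m crank '[{"linear":[-3,0,0],"delta_rot":[0,0,0],"fingers":0},{"linear":[-3,0,0],"delta_rot":[0,0,0],"fingers":0},{"linear":[-3,0,0],"delta_rot":[0,0,0],"fingers":0},{"linear":[-3,0,0],"delta_rot":[0,0,0],"fingers":0},{"linear":[-2,0,0],"delta_rot":[0,0,0],"fingers":0}]'
for i in 1 2; do python3 -m crank '[{"linear":[0,0,0],"delta_rot":[7.9,0,0],"fingers":0},{"linear":[0,0,0],"delta_rot":[7.9,0,0],"fingers":0},{"linear":[0,0,0],"delta_rot":[7.9,0,0],"fingers":0},{"linear":[0,0,0],"delta_rot":[7.9,0,0],"fingers":0},{"linear":[0,0,0],"delta_rot":[7.9,0,0],"fingers":0}]'; done
python3 -m crank '[{"linear":[0,0,0],"delta_rot":[7.9,0,0],"fingers":0},{"linear":[0,0,0],"delta_rot":[7.9,0,0],"fingers":0},{"linear":[0,4.4,0.48],"delta_rot":[0,0,0],"fingers":0},{"linear":[0,4.4,0.48],"delta_rot":[0,0,0],"fingers":0},{"linear":[0,4.4,0.48],"delta_rot":[0,0,0],"fingers":0}]'
for i in 1 2; do python3 -m crank '[{"linear":[0,4.4,0.48],"delta_rot":[0,0,0],"fingers":0},{"linear":[0,4.4,0.48],"delta_rot":[0,0,0],"fingers":0},{"linear":[0,4.4,0.48],"delta_rot":[0,0,0],"fingers":0},{"linear":[0,4.4,0.48],"delta_rot":[0,0,0],"fingers":0},{"linear":[0,4.4,0.48],"delta_rot":[0,0,0],"fingers":0}]'; done
python3 - <<'E'
from h import *
show(); c=snap('wrist','w5'); plan([535.5,-359.2,98.5],Rt(RY-90))
E
```

```text
time: 22.75
tool_pos: [571.0, 220.1, 124.2]
tcp_rot: [0.924, 1.568, -0.507]
contact_force: [0.0, -0.2, 0.2]
grip_width: 18.8
time: 23.25
tool_pos: [569.3, 218.9, 151.8]
tcp_rot: [-1.094, 1.566, -2.527]
contact_force: [-0.4, -0.1, 0.9]
grip_width: 16.9
time: 23.75
tool_pos: [570.5, 219.5, 295.6]
tcp_rot: [0.894, 1.568, -0.538]
contact_force: [0.3, 0.7, 0.4]
grip_width: 17.6
time: 24.25
tool_pos: [570.1, 219.3, 293.1]
tcp_rot: [0.232, 1.569, -1.895]
contact_force: [0.3, 0.8, -1.3]
grip_width: 17.5
time: 24.75
tool_pos: [570.1, 219.3, 293.0]
tcp_rot: [0.89, 1.569, -1.927]
contact_force: [1.1, 0.5, -0.8]
grip_width: 17.2
time: 25.25
tool_pos: [562.6, 85.7, 293.2]
tcp_rot: [1.183, 1.569, -1.902]
contact_force: [0.6, 0.1, -0.5]
grip_width: 17.2
time: 25.75
tool_pos: [550.7, -135.9, 293.9]
tcp_rot: [1.344, 1.569, -1.743]
contact_force: [0.6, -0.4, -1.0]
grip_width: 17.5
time: 26.25
tool_pos: [538.7, -356.8, 294.3]
tcp_rot: [1.239, 1.569, -1.848]
contact_force: [0.5, 0.2, -0.4]
grip_width: 17.2
t 26.25 gp [ 538.74 -356.8   288.25] w 17.230398138829322 F [ 0.47  0.24 -0.45] j [-0.7   0.55  1.07 -0.    1.52  0.81] 
x [-0. -0. -1.] y [ 0.05 -1.    0.  ] z [-1.   -0.05  0.  ]
turn [ 0.03  0.12 -0.32] | shift cm [18.87 -0.46  0.14] | tool axes y [ 0.05 -1.    0.  ] z [-1.   -0.05 -0.  ]
```

View pics/w5.png

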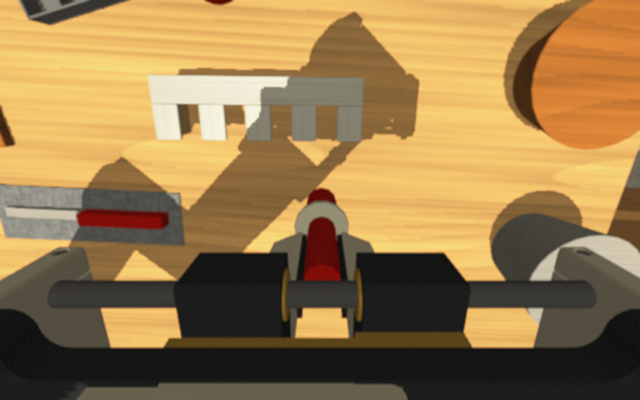

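Vial hangs upright in the grip; rack slot mouths at columns ≈190, 235, 281, 327 (row 139); bar lies entirely on the mat. Refine slot positions.

```bash
python3 - <<'E'
from h import *
c=load('w5'); a=np.radians(RY)
im=cv2.cvtColor(cv2.imread('pics/w5.png'),cv2.COLOR_BGR2HSV)
for row in (115,125,132): print(row,''.join('#' if im[row,u,1]<70 else '.' for u in range(140,380)))
for u,v in ((150,75),(157,139),(361,140),(363,77)):
    P=onz(c,u,v,70)[:2]-RACK; print(onz(c,u,v,70),'rack',P@[np.cos(a),np.sin(a)],P@[-np.sin(a),np.cos(a)])
E
```

```text
115 ..............##########################...................##########################.....................########################......................########################......................########################..................
125 ...............##########################....................#########################....................#########################.....................########################......................#######################...................
132 ................##########################....................########################......................#######################.....................########################.....................########################...................
[ 634.79 -165.29   70.  ] rack 34.650084831195166 110.8489175631311
[ 565.66 -165.3    70.  ] rack -34.40573508029262 114.21938330818642
[ 577.27 -401.     70.  ] rack -34.31865404676007 -121.76943721365926
[ 645.38 -396.78   70.  ] rack 33.91171979091258 -120.8824477047215
```

```bash
python3 - <<'E'
from h import *
c=load('w5'); a=np.radians(RY); _,p,R=state(); g=p+6*R[:,0]
print('flange',proj(c,g-[0,0,42]),'barrel bottom',proj(c,g-[0,0,97]))
im=cv2.imread('pics/w5.png'); h=cv2.cvtColor(im,cv2.COLOR_BGR2HSV)
for row in (192,196,208,212): 
    q=''.join('#' if (h[row,u,1]>150 and (h[row,u,0]<6 or h[row,u,0]>174)) else ('o' if h[row,u,1]<60 and h[row,u,2]>90 else '.') for u in range(285,360)); print(row,q)
for u in (191.5,236.5,281,326): 
    P=onz(c,u,132,70)[:2]-RACK; print(P@[np.cos(a),np.sin(a)],P@[-np.sin(a),np.cos(a)])
E
```

```text
flange [331.74 235.17] barrel bottom [329.5  206.37]
192 ............................#################..............................
196 .........................#######################...........................
208 ....................oooooo.oooo.ooooooooooooooooooooo......................
212 .................ooo.ooooooooooo.ooooooooooooooooooooooooo.................
-26.21480593542918 73.36515328376996
-25.941950313280064 21.706392213100976
-25.671984470923547 -29.405257375398467
-25.398841646701822 -81.11839336834483
```

```bash
python3 - <<'E'
from h import *
a=np.radians(RY)
for k in range(2):
    c=capture('wrist'); _,p,R=state(); g=p+6*R[:,0]
    print(p,'flange',proj(c,g-[0,0,42]),'bottom',proj(c,g-[0,0,97]))
    P=c['pose']; print('cam in tool',R.T@(P[:3,3]-p)); print(R.T@P[:3,:3])
    h=cv2.cvtColor(c['image'],cv2.COLOR_BGR2HSV)
    r=[u for u in range(285,360) if h[194,u,1]>150 and (h[194,u,0]<6 or h[194,u,0]>174)]; print('barrel',np.mean(r))
    row=h[132,140:380,1]<70; e=np.flatnonzero(np.diff(row.astype(int)))+140.5; print(e)
    for u in (e[1:-1:2]+e[2:-1:2])/2:
        q=onz(c,u,132,70)[:2]-RACK; print(q@[np.cos(a),np.sin(a)],q@[-np.sin(a),np.cos(a)])
cv2.imwrite('pics/w6.png',c['image'])
E
```

```text
[ 537.6  -360.48  292.88] flange [316.04 231.87] bottom [316.81 203.5 ]
cam in tool [-133.67    2.95  -83.5 ]
[[-0.   -0.31  0.95]
 [ 1.   -0.    0.  ]
 [-0.    0.95  0.31]]
barrel 321.5
[146.5 172.5 192.5 217.5 238.5 262.5 283.5 307.5 328.5 352.5]
-27.516935331682884 75.01224109326914
-27.533898731560082 23.092327067530938
-27.55070332179479 -28.341517948359357
-27.56753542854962 -79.85958283575317
[ 538.24 -357.67  293.05] flange [316.88 231.97] bottom [317.64 203.52]
cam in tool [-133.18    2.78  -83.41]
[[-0.   -0.31  0.95]
 [ 1.   -0.    0.  ]
 [ 0.    0.95  0.31]]
barrel 320.5
[150.5 175.5 195.5 220.5 241.5 265.5 286.5 310.5 332.5 355.5]
-26.81528125379683 75.37540993401727
-26.8435471234903 23.40084751963775
-26.871528099005925 -28.04985872499824
-26.899846015771114 -80.12012397140168
```

```bash
python3 -m crank '[{"linear":[4,0,0],"delta_rot":[0,0,0],"fingers":0},{"linear":[4,0,0],"delta_rot":[0,0,0],"fingers":0},{"linear":[4,0,0],"delta_rot":[0,0,0],"fingers":0},{"linear":[3.5,0,0],"delta_rot":[0,0,0],"fingers":0},{"linear":[2,0,0],"delta_rot":[0,0,0],"fingers":0}]'
for i in 1 2 ; do python3 -m crank '[{"linear":[0,0,0],"delta_rot":[0,0,0],"fingers":0},{"linear":[0,0,0],"delta_rot":[0,0,0],"fingers":0},{"linear":[0,0,0],"delta_rot":[0,0,0],"fingers":0},{"linear":[0,0,0],"delta_rot":[0,0,0],"fingers":0},{"linear":[0,0,0],"delta_rot":[0,0,0],"fingers":0}]' | grep tool_pos; done
python3 - <<'E'
from h import *
show(); plan([535.5,-359.2,98.5],Rt(RY-90))
E
```

```text
time: 26.9
tool_pos: [538.4, -352.9, 115.9]
tcp_rot: [-0.411, 1.566, 2.787]
contact_force: [0.6, -0.0, -1.0]
grip_width: 17.1
tool_pos: [539.8, -355.6, 120.1]
tool_pos: [539.4, -355.3, 118.7]
t 27.9 gp [ 539.35 -355.36  112.67] w 17.10684840473579 F [-0.25 -0.49 -0.26] j [-0.7   0.68  1.33 -0.    1.13  0.82] 
x [-0. -0. -1.] y [ 0.05 -1.    0.  ] z [-1.   -0.05  0.  ]
turn [ 0.35  0.03 -0.1 ] | shift cm [1.42 0.37 0.4 ] | tool axes y [ 0.05 -1.    0.  ] z [-1.   -0.05 -0.  ]
```

```bash
python3 -m crank '[{"linear":[0.7,0.35,0.3],"delta_rot":[0.35,0,0],"fingers":0},{"linear":[0.6,0,0],"delta_rot":[0,0,0],"fingers":0},{"linear":[0,0,0],"delta_rot":[0,0,0],"fingers":0},{"linear":[0,0,0],"delta_rot":[0,0,0],"fingers":0},{"linear":[0,0,0],"delta_rot":[0,0,0],"fingers":0}]'
for i in 1 2 ; do python3 -m crank '[{"linear":[0,0,0],"delta_rot":[0,0,0],"fingers":0},{"linear":[0,0,0],"delta_rot":[0,0,0],"fingers":0},{"linear":[0,0,0],"delta_rot":[0,0,0],"fingers":0},{"linear":[0,0,0],"delta_rot":[0,0,0],"fingers":0},{"linear":[0,0,0],"delta_rot":[0,0,0],"fingers":0}]' | egrep 'tool_pos|force'; done
python3 - <<'E'
from h import *
show(); plan([535.5,-359.2,98.5],Rt(RY-90)); c=snap('wrist','w7');d=snap('side','s8')
x=cv2.resize(d['image'][90:210,270:420],(400,320)); y=cv2.resize(c['image'][0:260,190:450],(400,400)); x=cv2.copyMakeBorder(x,0,80,0,0,0); cv2.imwrite('pics/z8.png',np.hstack([x,y]))
E
```

```text
time: 28.4
tool_pos: [536.4, -358.9, 105.3]
tcp_rot: [0.892, 1.569, -2.201]
contact_force: [0.3, 0.1, -0.6]
grip_width: 17.2
tool_pos: [536.6, -359.0, 105.7]
contact_force: [-0.2, -0.1, -0.4]
tool_pos: [536.6, -359.0, 105.7]
contact_force: [-0.5, -1.4, -0.5]
t 29.4 gp [ 536.56 -359.04   99.73] w 17.352724209580064 F [-0.54 -1.44 -0.55] j [-0.71  0.69  1.35 -0.    1.1   0.82] 
x [-0. -0. -1.] y [ 0.05 -1.    0.  ] z [-1.   -0.05  0.  ]
turn [-0.    0.03 -0.11] | shift cm [0.12 0.01 0.11] | tool axes y [ 0.05 -1.    0.  ] z [-1.   -0.05 -0.  ]
```

View pics/z8.png

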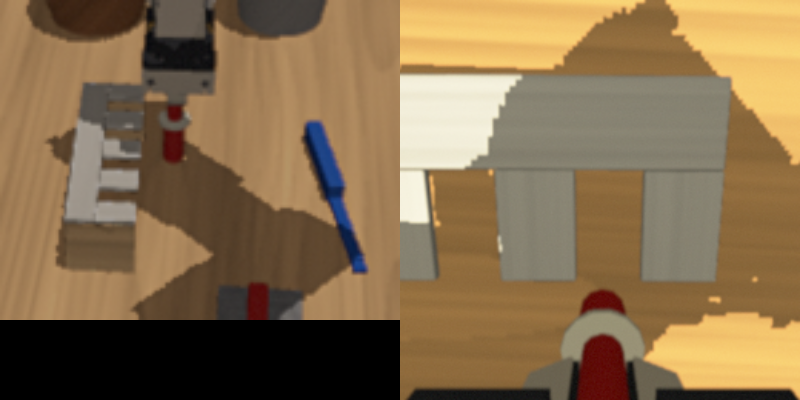

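Right panel: neck (col 602) vs slot 1 (575–641, centre 608): ~1.6 mm offset to correct (+tool y). Slide in.

```bash
python3 -m crank '[{"linear":[0.1,0.15,0],"delta_rot":[0,0,0],"fingers":0},{"linear":[0,0,-1.5],"delta_rot":[0,0,0],"fingers":0},{"linear":[0,0,-1.5],"delta_rot":[0,0,0],"fingers":0},{"linear":[0,0,-1.5],"delta_rot":[0,0,0],"fingers":0},{"linear":[0,0,-1],"delta_rot":[0,0,0],"fingers":0}]'
python3 -m crank '[{"linear":[0,0,-0.6],"delta_rot":[0,0,0],"fingers":0},{"linear":[0,0,-0.4],"delta_rot":[0,0,0],"fingers":0},{"linear":[0,0,-0.2],"delta_rot":[0,0,0],"fingers":0},{"linear":[0,0,0],"delta_rot":[0,0,0],"fingers":0},{"linear":[0,0,0],"delta_rot":[0,0,0],"fingers":0}]'
python3 - <<'E'
from h import *
show(); plan(loc(RACK,RY,-4,-79.5,98),Rt(RY-90))
E
```

```text
time: 30.0
tool_pos: [592.3, -357.9, 104.8]
tcp_rot: [1.342, 1.569, -1.75]
contact_force: [-1.1, 0.1, 1.3]
grip_width: 17.2
time: 30.5
tool_pos: [603.1, -357.4, 104.8]
tcp_rot: [1.135, 1.569, -1.958]
contact_force: [-1.8, 1.0, 2.9]
grip_width: 17.4
t 30.5 gp [ 603.14 -357.41   98.79] w 17.43032654720407 F [-1.85  0.96  2.92] j [-0.64  0.79  1.15 -0.    1.2   0.88] 
x [-0. -0. -1.] y [ 0.05 -1.    0.  ] z [-1.   -0.05  0.  ]
turn [-0.02  0.05 -0.1 ] | shift cm [ 0.08  0.   -0.23] | tool axes y [ 0.05 -1.    0.  ] z [-1.   -0.05 -0.  ]
```

```bash
python3 -m crank '[{"linear":[0,0,-0.2],"delta_rot":[0,0,0],"fingers":0},{"linear":[0,0,-0.2],"delta_rot":[0,0,0],"fingers":0},{"linear":[0,0,0],"delta_rot":[0,0,0],"fingers":0},{"linear":[0,0,0],"delta_rot":[0,0,0],"fingers":0},{"linear":[0,0,0],"delta_rot":[0,0,0],"fingers":0}]'
python3 -m crank '[{"linear":[0,0,-0.1],"delta_rot":[0,0,0],"fingers":0},{"linear":[0,0,-0.1],"delta_rot":[0,0,0],"fingers":0},{"linear":[0,0,0],"delta_rot":[0,0,0],"fingers":0},{"linear":[0,0,0],"delta_rot":[0,0,0],"fingers":0},{"linear":[0,0,0],"delta_rot":[0,0,0],"fingers":0}]'
python3 - <<'E'
from h import *
show()
E
```

```text
time: 31.0
tool_pos: [604.0, -357.4, 104.8]
tcp_rot: [0.015, 1.563, -3.079]
contact_force: [-14.5, -0.4, 9.3]
grip_width: 17.3
time: 31.5
tool_pos: [604.4, -357.4, 104.8]
tcp_rot: [-0.07, 1.559, 3.119]
contact_force: [-21.6, 0.8, 11.7]
grip_width: 16.8
t 31.5 gp [ 604.37 -357.44   98.79] w 16.806690834952896 F [-21.56   0.83  11.65] j [-0.64  0.8   1.14 -0.01  1.22  0.89] 
x [-0.01  0.   -1.  ] y [ 0.05 -1.   -0.  ] z [-1.   -0.05  0.01]
```

```bash
python3 -m crank '[{"linear":[0,0,0.35],"delta_rot":[0,0,0],"fingers":0},{"linear":[0,0,0],"delta_rot":[0,0,0],"fingers":0},{"linear":[0,0,0],"delta_rot":[0,0,0],"fingers":0.33},{"linear":[0,0,0],"delta_rot":[0,0,0],"fingers":0.33},{"linear":[0,0,0],"delta_rot":[0,0,0],"fingers":0.33}]'
python3 -m crank '[{"linear":[-3,0,0],"delta_rot":[0,0,0],"fingers":0.33},{"linear":[-4,0,0],"delta_rot":[0,0,0],"fingers":0.33},{"linear":[-4,0,0],"delta_rot":[0,0,0],"fingers":0.33},{"linear":[-4,0,0],"delta_rot":[0,0,0],"fingers":0.33},{"linear":[-4,0,0],"delta_rot":[0,0,0],"fingers":0.33}]'
for i in 1 2; do python3 -m crank '[{"linear":[0,0,0],"delta_rot":[-7.9,0,0],"fingers":0.33},{"linear":[0,0,0],"delta_rot":[-7.9,0,0],"fingers":0.33},{"linear":[0,0,0],"delta_rot":[-7.9,0,0],"fingers":0.33},{"linear":[0,0,0],"delta_rot":[-7.9,0,0],"fingers":0.33},{"linear":[0,0,0],"delta_rot":[-7.9,0,0],"fingers":0.33}]'; done
python3 -m crank '[{"linear":[0,0,0],"delta_rot":[-7.9,0,0],"fingers":0.33},{"linear":[0,0,0],"delta_rot":[-7.9,0,0],"fingers":0.33},{"linear":[0,0,-4.46],"delta_rot":[0,0,0],"fingers":0.33},{"linear":[0,0,-4.46],"delta_rot":[0,0,0],"fingers":0.33},{"linear":[0,0,-4.46],"delta_rot":[0,0,0],"fingers":0.33}]'
python3 - <<'E'
from h import *
d=snap('side','s9'); show(); print(loc(CASE,CY,-25,25,116),loc(CASE,CY,25,25,116),loc(CASE,CY,25,-25,116)); plan([522,216.5,116],Rt(CY-90))
x=cv2.resize(d['image'][90:210,260:440],(720,480),interpolation=cv2.INTER_CUBIC); cv2.imwrite('pics/z9.png',x)
E
```

```text
time: 32.0
tool_pos: [606.4, -357.0, 104.5]
tcp_rot: [1.655, 1.569, -1.438]
contact_force: [0.6, 0.0, -0.1]
grip_width: 29.8
time: 32.5
tool_pos: [606.3, -356.5, 296.3]
tcp_rot: [1.648, 1.569, -1.445]
contact_force: [1.2, -0.8, -0.1]
grip_width: 30.2
time: 33.0
tool_pos: [606.5, -356.6, 294.5]
tcp_rot: [0.841, 1.569, -1.557]
contact_force: [-0.7, 0.1, 0.4]
grip_width: 30.1
time: 33.5
tool_pos: [606.5, -356.6, 294.5]
tcp_rot: [0.093, 1.569, -1.614]
contact_force: [0.1, -0.1, -0.1]
grip_width: 30.1
time: 34.0
tool_pos: [588.2, -222.7, 294.0]
tcp_rot: [-0.2, 1.569, -1.639]
contact_force: [1.1, 1.3, -0.4]
grip_width: 29.9
t 34.05 gp [ 587.82 -215.56  288.85] w 30.187456296777757 F [2.48 3.29 1.26] j [-0.47  0.51  1.14  0.    1.49 -0.61] 
x [-0.  0. -1.] y [ 0.99  0.14 -0.  ] z [ 0.14 -0.99 -0.  ]
[521.17 216.6  116.  ] [514.3  266.13 116.  ] [563.83 273.   116.  ]
turn [-0.05 -0.15  0.02] | shift cm [ 17.29  -0.58 -43.7 ] | tool axes y [0.99 0.14 0.  ] z [ 0.14 -0.99  0.  ]
```

View pics/z9.png

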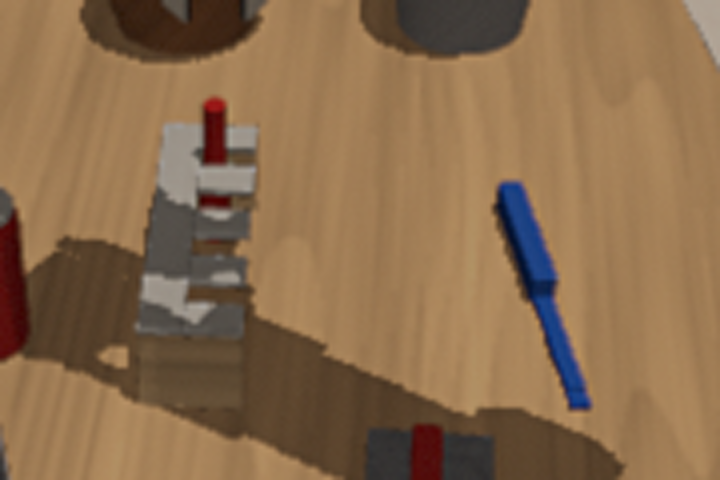

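Red vial stands in slot 1, fully back, upright. Next green → slot 2.

```bash
for i in 1 2; do python3 -m crank '[{"linear":[0,-0.06,-4.37],"delta_rot":[0,0,0],"fingers":0.33},{"linear":[0,-0.06,-4.37],"delta_rot":[0,0,0],"fingers":0.33},{"linear":[0,-0.06,-4.37],"delta_rot":[0,0,0],"fingers":0.33},{"linear":[0,-0.06,-4.37],"delta_rot":[0,0,0],"fingers":0.33},{"linear":[0,-0.06,-4.37],"delta_rot":[0,0,0],"fingers":0.33}]'; done
python3 -m crank '[{"linear":[4,0,0],"delta_rot":[0,0,0],"fingers":0.33},{"linear":[4,0,0],"delta_rot":[0,0,0],"fingers":0.33},{"linear":[4,0,0],"delta_rot":[0,0,0],"fingers":0.33},{"linear":[0,0,0],"delta_rot":[0,0,0],"fingers":0.33},{"linear":[0,0,0],"delta_rot":[0,0,0],"fingers":0.33}]'
python3 - <<'E'
from h import *
show(); plan([522,216.5,116],Rt(CY-90))
E
```

```text
time: 34.55
tool_pos: [556.4, -6.2, 294.2]
tcp_rot: [0.163, 1.569, -1.276]
contact_force: [1.3, 0.2, 0.4]
grip_width: 30.5
time: 35.05
tool_pos: [524.5, 210.2, 293.9]
tcp_rot: [0.178, 1.569, -1.26]
contact_force: [0.6, 0.4, 0.1]
grip_width: 30.1
time: 35.55
tool_pos: [525.1, 208.2, 174.3]
tcp_rot: [-0.416, 1.569, -1.854]
contact_force: [0.6, 0.1, 1.5]
grip_width: 30.1
t 35.55 gp [525.14 208.16 168.31] w 30.074807174758217 F [0.56 0.11 1.49] j [ 0.24  0.49  1.52 -0.    1.13  0.11] 
x [-0. -0. -1.] y [ 0.99  0.13 -0.  ] z [ 0.13 -0.99  0.  ]
turn [-0.3   0.09  0.04] | shift cm [ 5.23 -0.2  -0.87] | tool axes y [0.99 0.14 0.  ] z [ 0.14 -0.99  0.  ]
```

```bash
python3 -m crank '[{"linear":[0,-0.2,-0.85],"delta_rot":[0,0,0],"fingers":0.33},{"linear":[2,0,0],"delta_rot":[0,0,0],"fingers":0.33},{"linear":[2,0,0],"delta_rot":[0,0,0],"fingers":0.33},{"linear":[1.2,0,0],"delta_rot":[0,0,0],"fingers":0.33},{"linear":[0,0,0],"delta_rot":[0,0,0],"fingers":0.33}]'
python3 -m crank '[{"linear":[0,0,0],"delta_rot":[0,0,0],"fingers":0},{"linear":[0,0,0],"delta_rot":[0,0,0],"fingers":0},{"linear":[0,0,0],"delta_rot":[0,0,0],"fingers":0},{"linear":[0,0,0],"delta_rot":[0,0,0],"fingers":0},{"linear":[0,0,0],"delta_rot":[0,0,0],"fingers":0}]'
python3 -m crank '[{"linear":[-3,0,0],"delta_rot":[0,0,0],"fingers":0},{"linear":[-4,0,0],"delta_rot":[0,0,0],"fingers":0},{"linear":[-4,0,0],"delta_rot":[0,0,0],"fingers":0},{"linear":[-4,0,0],"delta_rot":[0,0,0],"fingers":0},{"linear":[-2,0,0],"delta_rot":[0,0,0],"fingers":0}]'
for i in 1 2; do python3 -m crank '[{"linear":[0,0,0],"delta_rot":[7.9,0,0],"fingers":0},{"linear":[0,0,0],"delta_rot":[7.9,0,0],"fingers":0},{"linear":[0,0,0],"delta_rot":[7.9,0,0],"fingers":0},{"linear":[0,0,0],"delta_rot":[7.9,0,0],"fingers":0},{"linear":[0,0,0],"delta_rot":[7.9,0,0],"fingers":0}]'; done
python3 -m crank '[{"linear":[0,0,0],"delta_rot":[7.9,0,0],"fingers":0},{"linear":[0,0,0],"delta_rot":[7.9,0,0],"fingers":0},{"linear":[0,4.38,0.12],"delta_rot":[0,0,0],"fingers":0},{"linear":[0,4.38,0.12],"delta_rot":[0,0,0],"fingers":0},{"linear":[0,4.38,0.12],"delta_rot":[0,0,0],"fingers":0}]'
python3 -m crank '[{"linear":[0,4.38,0.12],"delta_rot":[0,0,0],"fingers":0},{"linear":[0,4.38,0.12],"delta_rot":[0,0,0],"fingers":0},{"linear":[0,4.38,0.12],"delta_rot":[0,0,0],"fingers":0},{"linear":[0,4.38,0.12],"delta_rot":[0,0,0],"fingers":0},{"linear":[0,4.38,0.12],"delta_rot":[0,0,0],"fingers":0}]'
python3 -m crank '[{"linear":[0,4.38,0.12],"delta_rot":[0,0,0],"fingers":0},{"linear":[0,4.38,0.12],"delta_rot":[0,0,0],"fingers":0},{"linear":[0,4.38,0.12],"delta_rot":[0,0,0],"fingers":0},{"linear":[0,4.38,0.12],"delta_rot":[0,0,0],"fingers":0},{"linear":[0,0,0],"delta_rot":[0,0,0],"fingers":0}]'
python3 -m crank '[{"linear":[4,0,0],"delta_rot":[0,0,0],"fingers":0},{"linear":[4,0,0],"delta_rot":[0,0,0],"fingers":0},{"linear":[4,0,0],"delta_rot":[0,0,0],"fingers":0},{"linear":[3,0,0],"delta_rot":[0,0,0],"fingers":0},{"linear":[0,0,0],"delta_rot":[0,0,0],"fingers":0}]'
python3 -m crank '[{"linear":[0,0,0],"delta_rot":[0,0,0],"fingers":0},{"linear":[0,0,0],"delta_rot":[0,0,0],"fingers":0},{"linear":[0,0,0],"delta_rot":[0,0,0],"fingers":0},{"linear":[0,0,0],"delta_rot":[0,0,0],"fingers":0},{"linear":[0,0,0],"delta_rot":[0,0,0],"fingers":0}]'
python3 - <<'E'
from h import *
show(); plan(loc(RACK,RY,-74,-27.5,98.5),Rt(RY-90))
E
```

```text
time: 36.05
tool_pos: [521.4, 216.3, 121.6]
tcp_rot: [-0.613, 1.569, -2.051]
contact_force: [-0.5, 0.3, 0.2]
grip_width: 30.4
time: 36.55
tool_pos: [522.3, 216.3, 123.0]
tcp_rot: [0.956, 1.568, -0.483]
contact_force: [-0.6, -0.6, 6.8]
grip_width: 17.2
time: 37.05
tool_pos: [522.3, 216.6, 295.7]
tcp_rot: [1.339, 1.566, -0.1]
contact_force: [-0.3, -0.3, -1.3]
grip_width: 17.3
time: 37.55
tool_pos: [521.4, 216.3, 291.6]
tcp_rot: [0.148, 1.569, -1.985]
contact_force: [-0.5, 0.1, -1.3]
grip_width: 17.4
time: 38.05
tool_pos: [521.4, 216.3, 291.6]
tcp_rot: [0.818, 1.569, -2.005]
contact_force: [0.5, 0.5, 0.2]
grip_width: 17.4
time: 38.55
tool_pos: [524.0, 83.8, 291.8]
tcp_rot: [1.15, 1.569, -1.942]
contact_force: [1.0, -0.1, -0.9]
grip_width: 17.3
time: 39.05
tool_pos: [528.7, -135.8, 292.4]
tcp_rot: [1.23, 1.569, -1.863]
contact_force: [0.9, 0.2, -0.7]
grip_width: 17.5
time: 39.55
tool_pos: [531.8, -314.5, 291.5]
tcp_rot: [1.031, 1.567, -2.067]
contact_force: [-0.1, -0.1, -0.4]
grip_width: 17.2
time: 40.05
tool_pos: [530.6, -307.2, 138.1]
tcp_rot: [-0.521, 1.562, 2.669]
contact_force: [0.0, 0.2, -0.5]
grip_width: 17.2
time: 40.55
tool_pos: [533.0, -309.7, 143.5]
tcp_rot: [1.766, 1.568, -1.327]
contact_force: [-1.3, 0.5, -0.2]
grip_width: 17.3
t 40.55 gp [ 533.05 -309.76  137.53] w 17.253479970489252 F [-1.28  0.49 -0.16] j [-0.65  0.6   1.41 -0.    1.13  0.87] 
x [ 0. -0. -1.] y [ 0.05 -1.    0.  ] z [-1.   -0.05 -0.  ]
turn [-0.   -0.03 -0.16] | shift cm [ 3.9 -0.1 -0. ] | tool axes y [ 0.05 -1.    0.  ] z [-1.   -0.05 -0.  ]
```

```bash
python3 -m crank '[{"linear":[2,-0.1,0],"delta_rot":[0,0,0],"fingers":0},{"linear":[1.8,0,0],"delta_rot":[0,0,0],"fingers":0},{"linear":[0,0,0],"delta_rot":[0,0,0],"fingers":0},{"linear":[0,0,0],"delta_rot":[0,0,0],"fingers":0},{"linear":[0,0,0],"delta_rot":[0,0,0],"fingers":0}]'
python3 -m crank '[{"linear":[0,0,-1.5],"delta_rot":[0,0,0],"fingers":0},{"linear":[0,0,-1.5],"delta_rot":[0,0,0],"fingers":0},{"linear":[0,0,-1.5],"delta_rot":[0,0,0],"fingers":0},{"linear":[0,0,-1.2],"delta_rot":[0,0,0],"fingers":0},{"linear":[0,0,0],"delta_rot":[0,0,0],"fingers":0}]'
python3 -m crank '[{"linear":[0,0,-0.6],"delta_rot":[0,0,0],"fingers":0},{"linear":[0,0,-0.4],"delta_rot":[0,0,0],"fingers":0},{"linear":[0,0,-0.3],"delta_rot":[0,0,0],"fingers":0},{"linear":[0,0,0],"delta_rot":[0,0,0],"fingers":0},{"linear":[0,0,0],"delta_rot":[0,0,0],"fingers":0}]'
python3 - <<'E'
from h import *
show(); plan(loc(RACK,RY,-4,-27.5,98.5),Rt(RY-90))
E
```

```text
time: 41.05
tool_pos: [533.0, -308.8, 105.2]
tcp_rot: [1.586, 1.569, -1.507]
contact_force: [0.4, 0.7, -0.8]
grip_width: 17.6
time: 41.55
tool_pos: [590.9, -305.7, 105.1]
tcp_rot: [1.892, 1.568, -1.2]
contact_force: [-1.0, 0.5, -0.4]
grip_width: 17.5
time: 42.05
tool_pos: [601.9, -305.4, 104.6]
tcp_rot: [0.67, 1.568, -2.423]
contact_force: [-4.4, -0.4, 1.2]
grip_width: 17.8
t 42.05 gp [ 601.9  -305.4    98.64] w 17.80697952342635 F [-4.42 -0.38  1.2 ] j [-0.58  0.75  1.25 -0.    1.15  0.94] 
x [-0. -0. -1.] y [ 0.05 -1.    0.  ] z [-1.   -0.05  0.  ]
turn [-0.01  0.11 -0.09] | shift cm [ 0.01  0.   -0.1 ] | tool axes y [ 0.05 -1.    0.  ] z [-1.   -0.05 -0.  ]
```

```bash
python3 -m crank '[{"linear":[0,0,-0.25],"delta_rot":[0,0,0],"fingers":0},{"linear":[0,0,0],"delta_rot":[0,0,0],"fingers":0},{"linear":[0,0,0.2],"delta_rot":[0,0,0],"fingers":0},{"linear":[0,0,0],"delta_rot":[0,0,0],"fingers":0.33},{"linear":[0,0,0],"delta_rot":[0,0,0],"fingers":0.33}]'
python3 -m crank '[{"linear":[0,0,0],"delta_rot":[0,0,0],"fingers":0.33},{"linear":[-3,0,0],"delta_rot":[0,0,0],"fingers":0.33},{"linear":[-5,0,0],"delta_rot":[0,0,0],"fingers":0.33},{"linear":[-5,0,0],"delta_rot":[0,0,0],"fingers":0.33},{"linear":[-5,0,0],"delta_rot":[0,0,0],"fingers":0.33}]'
for i in 1 2; do python3 -m crank '[{"linear":[0,0,0],"delta_rot":[-7.9,0,0],"fingers":0.33},{"linear":[0,0,0],"delta_rot":[-7.9,0,0],"fingers":0.33},{"linear":[0,0,0],"delta_rot":[-7.9,0,0],"fingers":0.33},{"linear":[0,0,0],"delta_rot":[-7.9,0,0],"fingers":0.33},{"linear":[0,0,0],"delta_rot":[-7.9,0,0],"fingers":0.33}]'; done
python3 -m crank '[{"linear":[0,0,0],"delta_rot":[-7.9,0,0],"fingers":0.33},{"linear":[0,0,0],"delta_rot":[-7.9,0,0],"fingers":0.33},{"linear":[0,-0.07,-4.44],"delta_rot":[0,0,0],"fingers":0.33},{"linear":[0,-0.07,-4.44],"delta_rot":[0,0,0],"fingers":0.33},{"linear":[0,-0.07,-4.44],"delta_rot":[0,0,0],"fingers":0.33}]'
for i in 1 2; do python3 -m crank '[{"linear":[0,-0.07,-4.44],"delta_rot":[0,0,0],"fingers":0.33},{"linear":[0,-0.07,-4.44],"delta_rot":[0,0,0],"fingers":0.33},{"linear":[0,-0.07,-4.44],"delta_rot":[0,0,0],"fingers":0.33},{"linear":[0,-0.07,-4.44],"delta_rot":[0,0,0],"fingers":0.33},{"linear":[0,-0.07,-4.44],"delta_rot":[0,0,0],"fingers":0.33}]'; done
python3 -m crank '[{"linear":[4,0,0],"delta_rot":[0,0,0],"fingers":0.33},{"linear":[4,0,0],"delta_rot":[0,0,0],"fingers":0.33},{"linear":[3,0,0],"delta_rot":[0,0,0],"fingers":0.33},{"linear":[0,0,0],"delta_rot":[0,0,0],"fingers":0.33},{"linear":[0,0,0],"delta_rot":[0,0,0],"fingers":0.33}]'
python3 - <<'E'
from h import *
show(); plan([514,265,116],Rt(CY-90))
E
```

```text
time: 42.55
tool_pos: [603.8, -305.3, 104.8]
tcp_rot: [2.033, 1.568, -1.06]
contact_force: [1.0, 0.2, -1.0]
grip_width: 28.0
time: 43.05
tool_pos: [603.4, -304.6, 286.6]
tcp_rot: [1.633, 1.569, -1.46]
contact_force: [0.4, -0.7, 0.4]
grip_width: 30.7
time: 43.55
tool_pos: [603.6, -304.7, 284.6]
tcp_rot: [0.968, 1.569, -1.43]
contact_force: [0.0, 0.6, 0.3]
grip_width: 30.2
time: 44.05
tool_pos: [603.6, -304.7, 284.6]
tcp_rot: [0.249, 1.569, -1.458]
contact_force: [0.6, 0.8, 0.1]
grip_width: 30.1
time: 44.55
tool_pos: [583.4, -171.8, 284.1]
tcp_rot: [-0.045, 1.569, -1.484]
contact_force: [0.6, 0.6, -0.0]
grip_width: 30.0
time: 45.05
tool_pos: [550.5, 48.4, 284.2]
tcp_rot: [0.308, 1.569, -1.13]
contact_force: [0.2, 0.8, -0.9]
grip_width: 30.4
time: 45.55
tool_pos: [517.6, 268.2, 283.9]
tcp_rot: [0.367, 1.569, -1.071]
contact_force: [-0.6, 0.4, 0.9]
grip_width: 30.0
time: 46.05
tool_pos: [518.3, 266.2, 174.3]
tcp_rot: [-0.117, 1.569, -1.555]
contact_force: [0.7, 0.3, 1.0]
grip_width: 30.3
t 46.05 gp [518.3  266.15 168.27] w 30.278744827992313 F [0.68 0.28 1.  ] j [ 0.34  0.52  1.47 -0.    1.15  0.21] 
x [ 0. -0. -1.] y [ 0.99  0.13 -0.  ] z [ 0.13 -0.99  0.  ]
turn [-0.3   0.09  0.01] | shift cm [ 5.23 -0.44  0.06] | tool axes y [0.99 0.14 0.  ] z [ 0.14 -0.99  0.  ]
```

```bash
python3 -m crank '[{"linear":[0,-0.42,0],"delta_rot":[-0.3,0,0],"fingers":0.33},{"linear":[2,0,0],"delta_rot":[0,0,0],"fingers":0.33},{"linear":[2,0,0],"delta_rot":[0,0,0],"fingers":0.33},{"linear":[1.2,0,0],"delta_rot":[0,0,0],"fingers":0.33},{"linear":[0,0,0],"delta_rot":[0,0,0],"fingers":0.33}]'
python3 -m crank '[{"linear":[0,0,0],"delta_rot":[0,0,0],"fingers":0},{"linear":[0,0,0],"delta_rot":[0,0,0],"fingers":0},{"linear":[0,0,0],"delta_rot":[0,0,0],"fingers":0},{"linear":[0,0,0],"delta_rot":[0,0,0],"fingers":0},{"linear":[0,0,0],"delta_rot":[0,0,0],"fingers":0}]'
python3 -m crank '[{"linear":[-3,0,0],"delta_rot":[0,0,0],"fingers":0},{"linear":[-4,0,0],"delta_rot":[0,0,0],"fingers":0},{"linear":[-4,0,0],"delta_rot":[0,0,0],"fingers":0},{"linear":[-4,0,0],"delta_rot":[0,0,0],"fingers":0},{"linear":[-2,0,0],"delta_rot":[0,0,0],"fingers":0}]'
for i in 1 2; do python3 -m crank '[{"linear":[0,0,0],"delta_rot":[7.92,0,0],"fingers":0},{"linear":[0,0,0],"delta_rot":[7.92,0,0],"fingers":0},{"linear":[0,0,0],"delta_rot":[7.92,0,0],"fingers":0},{"linear":[0,0,0],"delta_rot":[7.92,0,0],"fingers":0},{"linear":[0,0,0],"delta_rot":[7.92,0,0],"fingers":0}]'; done
python3 -m crank '[{"linear":[0,0,0],"delta_rot":[7.92,0,0],"fingers":0},{"linear":[0,0,0],"delta_rot":[7.92,0,0],"fingers":0},{"linear":[0,4.35,0.08],"delta_rot":[0,0,0],"fingers":0},{"linear":[0,4.35,0.08],"delta_rot":[0,0,0],"fingers":0},{"linear":[0,4.35,0.08],"delta_rot":[0,0,0],"fingers":0}]'
python3 -m crank '[{"linear":[0,4.35,0.08],"delta_rot":[0,0,0],"fingers":0},{"linear":[0,4.35,0.08],"delta_rot":[0,0,0],"fingers":0},{"linear":[0,4.35,0.08],"delta_rot":[0,0,0],"fingers":0},{"linear":[0,4.35,0.08],"delta_rot":[0,0,0],"fingers":0},{"linear":[0,4.35,0.08],"delta_rot":[0,0,0],"fingers":0}]'
python3 -m crank '[{"linear":[0,4.35,0.08],"delta_rot":[0,0,0],"fingers":0},{"linear":[0,4.35,0.08],"delta_rot":[0,0,0],"fingers":0},{"linear":[0,4.35,0.08],"delta_rot":[0,0,0],"fingers":0},{"linear":[0,4.35,0.08],"delta_rot":[0,0,0],"fingers":0},{"linear":[0,0,0],"delta_rot":[0,0,0],"fingers":0}]'
python3 -m crank '[{"linear":[4,0,0],"delta_rot":[0,0,0],"fingers":0},{"linear":[4,0,0],"delta_rot":[0,0,0],"fingers":0},{"linear":[4,0,0],"delta_rot":[0,0,0],"fingers":0},{"linear":[3,0,0],"delta_rot":[0,0,0],"fingers":0},{"linear":[0,0,0],"delta_rot":[0,0,0],"fingers":0}]'
python3 -m crank '[{"linear":[0,0,0],"delta_rot":[0,0,0],"fingers":0},{"linear":[0,0,0],"delta_rot":[0,0,0],"fingers":0},{"linear":[0,0,0],"delta_rot":[0,0,0],"fingers":0},{"linear":[0,0,0],"delta_rot":[0,0,0],"fingers":0},{"linear":[0,0,0],"delta_rot":[0,0,0],"fingers":0}]'
python3 - <<'E'
from h import *
show(); plan(loc(RACK,RY,-74,24.5,98.5),Rt(RY-90))
E
```

```text
time: 46.55
tool_pos: [513.4, 265.0, 121.4]
tcp_rot: [-0.7, 1.568, -2.133]
contact_force: [-0.3, -1.0, 0.3]
grip_width: 30.3
time: 47.05
tool_pos: [514.4, 265.5, 122.8]
tcp_rot: [0.928, 1.569, -0.505]
contact_force: [-0.5, -0.2, 6.4]
grip_width: 17.8
time: 47.55
tool_pos: [514.4, 265.8, 295.6]
tcp_rot: [1.436, 1.566, 0.003]
contact_force: [0.3, 0.7, -0.8]
grip_width: 17.1
time: 48.05
tool_pos: [513.6, 265.5, 291.5]
tcp_rot: [0.17, 1.569, -1.96]
contact_force: [0.2, 0.7, 0.3]
grip_width: 17.2
time: 48.55
tool_pos: [513.6, 265.5, 291.5]
tcp_rot: [0.869, 1.569, -1.952]
contact_force: [0.0, -0.0, -0.4]
grip_width: 17.4
time: 49.05
tool_pos: [517.5, 133.9, 291.7]
tcp_rot: [1.191, 1.569, -1.899]
contact_force: [0.8, 0.2, -0.0]
grip_width: 17.3
time: 49.55
tool_pos: [524.3, -84.1, 292.4]
tcp_rot: [1.345, 1.569, -1.747]
contact_force: [0.8, 0.0, -0.1]
grip_width: 17.5
time: 50.05
tool_pos: [529.4, -261.4, 291.6]
tcp_rot: [1.137, 1.567, -1.96]
contact_force: [0.1, 0.5, -0.9]
grip_width: 17.3
time: 50.55
tool_pos: [527.8, -254.4, 138.3]
tcp_rot: [-0.447, 1.562, 2.745]
contact_force: [-0.3, -0.6, -0.2]
grip_width: 17.4
time: 51.05
tool_pos: [530.4, -256.8, 143.4]
tcp_rot: [1.806, 1.568, -1.285]
contact_force: [-0.9, 0.1, -0.9]
grip_width: 17.6
t 51.05 gp [ 530.39 -256.77  137.4 ] w 17.59234758392301 F [-0.91  0.14 -0.92] j [-0.58  0.56  1.49 -0.    1.09  0.94] 
x [ 0. -0. -1.] y [ 0.05 -1.    0.  ] z [-1.   -0.05 -0.  ]
turn [ 0.06 -0.04 -0.15] | shift cm [ 3.89  0.01 -0.01] | tool axes y [ 0.05 -1.    0.  ] z [-1.   -0.05 -0.  ]
```

```bash
python3 -m crank '[{"linear":[2,0,0],"delta_rot":[0,0,0],"fingers":0},{"linear":[1.8,0,0],"delta_rot":[0,0,0],"fingers":0},{"linear":[0,0,0],"delta_rot":[0,0,0],"fingers":0},{"linear":[0,0,0],"delta_rot":[0,0,0],"fingers":0},{"linear":[0,0,0],"delta_rot":[0,0,0],"fingers":0}]'
python3 -m crank '[{"linear":[0,0,-1.5],"delta_rot":[0,0,0],"fingers":0},{"linear":[0,0,-1.5],"delta_rot":[0,0,0],"fingers":0},{"linear":[0,0,-1.5],"delta_rot":[0,0,0],"fingers":0},{"linear":[0,0,-1.2],"delta_rot":[0,0,0],"fingers":0},{"linear":[0,0,0],"delta_rot":[0,0,0],"fingers":0}]'
python3 -m crank '[{"linear":[0,0,-0.6],"delta_rot":[0,0,0],"fingers":0},{"linear":[0,0,-0.4],"delta_rot":[0,0,0],"fingers":0},{"linear":[0,0,-0.3],"delta_rot":[0,0,0],"fingers":0},{"linear":[0,0,0],"delta_rot":[0,0,0],"fingers":0},{"linear":[0,0,0],"delta_rot":[0,0,0],"fingers":0}]'
python3 -m crank '[{"linear":[0,0,-0.2],"delta_rot":[0,0,0],"fingers":0},{"linear":[0,0,0],"delta_rot":[0,0,0],"fingers":0},{"linear":[0,0,0],"delta_rot":[0,0,0],"fingers":0},{"linear":[0,0,0],"delta_rot":[0,0,0],"fingers":0},{"linear":[0,0,0],"delta_rot":[0,0,0],"fingers":0}]'
python3 - <<'E'
from h import *
show(); plan(loc(RACK,RY,-4,24.5,98.5),Rt(RY-90))
E
```

```text
time: 51.55
tool_pos: [530.3, -256.8, 105.1]
tcp_rot: [1.586, 1.569, -1.506]
contact_force: [-0.1, 0.4, 0.0]
grip_width: 17.2
time: 52.05
tool_pos: [588.3, -253.7, 105.0]
tcp_rot: [1.949, 1.568, -1.142]
contact_force: [-0.4, -0.9, -0.7]
grip_width: 17.1
time: 52.55
tool_pos: [599.8, -253.2, 104.5]
tcp_rot: [1.155, 1.569, -1.937]
contact_force: [-0.8, -0.5, -0.4]
grip_width: 17.6
time: 53.05
tool_pos: [602.0, -253.1, 104.5]
tcp_rot: [1.289, 1.569, -1.803]
contact_force: [-0.1, 0.7, 0.4]
grip_width: 17.4
t 53.05 gp [ 601.97 -253.12   98.52] w 17.3738434369544 F [-0.11  0.67  0.37] j [-0.51  0.71  1.32 -0.    1.11  1.01] 
x [-0. -0. -1.] y [ 0.05 -1.    0.  ] z [-1.   -0.05  0.  ]
turn [ 0.06  0.03 -0.11] | shift cm [0.   0.02 0.16] | tool axes y [ 0.05 -1.    0.  ] z [-1.   -0.05 -0.  ]
```

```bash
for i in 1 2; do python3 -m crank '[{"linear":[0,0,-0.2],"delta_rot":[0,0,0],"fingers":0},{"linear":[0,0,0],"delta_rot":[0,0,0],"fingers":0},{"linear":[0,0,0],"delta_rot":[0,0,0],"fingers":0},{"linear":[0,0,0],"delta_rot":[0,0,0],"fingers":0},{"linear":[0,0,0],"delta_rot":[0,0,0],"fingers":0}]' | egrep 'pos|force'; done
```

```text
tool_pos: [602.6, -253.1, 104.5]
contact_force: [-6.0, 0.0, 2.7]
tool_pos: [603.2, -253.2, 104.4]
contact_force: [-11.1, -0.9, 5.9]
```

```bash
python3 -m crank '[{"linear":[0,0,0.2],"delta_rot":[0,0,0],"fingers":0},{"linear":[0,0,0],"delta_rot":[0,0,0],"fingers":0},{"linear":[0,0,0],"delta_rot":[0,0,0],"fingers":0.33},{"linear":[0,0,0],"delta_rot":[0,0,0],"fingers":0.33},{"linear":[0,0,0],"delta_rot":[0,0,0],"fingers":0.33}]'
python3 -m crank '[{"linear":[0,0,0],"delta_rot":[0,0,0],"fingers":0.33},{"linear":[-3,0,0],"delta_rot":[0,0,0],"fingers":0.33},{"linear":[-5,0,0],"delta_rot":[0,0,0],"fingers":0.33},{"linear":[-5,0,0],"delta_rot":[0,0,0],"fingers":0.33},{"linear":[-5,0,0],"delta_rot":[0,0,0],"fingers":0.33}]'
for i in 1 2; do python3 -m crank '[{"linear":[0,0,0],"delta_rot":[-7.92,0,0],"fingers":0.33},{"linear":[0,0,0],"delta_rot":[-7.92,0,0],"fingers":0.33},{"linear":[0,0,0],"delta_rot":[-7.92,0,0],"fingers":0.33},{"linear":[0,0,0],"delta_rot":[-7.92,0,0],"fingers":0.33},{"linear":[0,0,0],"delta_rot":[-7.92,0,0],"fingers":0.33}]'; done
python3 -m crank '[{"linear":[0,0,0],"delta_rot":[-7.92,0,0],"fingers":0.33},{"linear":[0,0,0],"delta_rot":[-7.92,0,0],"fingers":0.33},{"linear":[0,0.27,-4.38],"delta_rot":[0,0,0],"fingers":0.33},{"linear":[0,0.27,-4.38],"delta_rot":[0,0,0],"fingers":0.33},{"linear":[0,0.27,-4.38],"delta_rot":[0,0,0],"fingers":0.33}]'
python3 -m crank '[{"linear":[0,0.27,-4.38],"delta_rot":[0,0,0],"fingers":0.33},{"linear":[0,0.27,-4.38],"delta_rot":[0,0,0],"fingers":0.33},{"linear":[0,0.27,-4.38],"delta_rot":[0,0,0],"fingers":0.33},{"linear":[0,0.27,-4.38],"delta_rot":[0,0,0],"fingers":0.33},{"linear":[0,0.27,-4.38],"delta_rot":[0,0,0],"fingers":0.33}]'
python3 -m crank '[{"linear":[0,0.27,-4.38],"delta_rot":[0,0,0],"fingers":0.33},{"linear":[0,0.27,-4.38],"delta_rot":[0,0,0],"fingers":0.33},{"linear":[0,0.27,-4.38],"delta_rot":[0,0,0],"fingers":0.33},{"linear":[0,0,0],"delta_rot":[0,0,0],"fingers":0.33},{"linear":[0,0,0],"delta_rot":[0,0,0],"fingers":0.33}]'
python3 -m crank '[{"linear":[4,0,0],"delta_rot":[0,0,0],"fingers":0.33},{"linear":[4,0,0],"delta_rot":[0,0,0],"fingers":0.33},{"linear":[3,0,0],"delta_rot":[0,0,0],"fingers":0.33},{"linear":[0,0,0],"delta_rot":[0,0,0],"fingers":0.33},{"linear":[0,0,0],"delta_rot":[0,0,0],"fingers":0.33}]'
python3 - <<'E'
from h import *
show(); plan([562,272.5,116],Rt(CY-90))
E
```

```text
time: 54.55
tool_pos: [604.5, -252.9, 104.6]
tcp_rot: [1.767, 1.569, -1.325]
contact_force: [0.1, 0.4, 0.6]
grip_width: 30.0
time: 55.05
tool_pos: [604.0, -252.4, 286.5]
tcp_rot: [1.399, 1.569, -1.692]
contact_force: [0.7, -0.5, 0.4]
grip_width: 30.0
time: 55.55
tool_pos: [604.2, -252.5, 284.5]
tcp_rot: [0.722, 1.569, -1.673]
contact_force: [-0.1, -0.3, -0.2]
grip_width: 30.4
time: 56.05
tool_pos: [604.2, -252.5, 284.5]
tcp_rot: [0.04, 1.569, -1.663]
contact_force: [-0.2, 0.6, -0.1]
grip_width: 30.3
time: 56.55
tool_pos: [593.8, -120.1, 284.1]
tcp_rot: [-0.235, 1.569, -1.669]
contact_force: [1.2, 1.4, -0.1]
grip_width: 30.3
time: 57.05
tool_pos: [577.0, 99.3, 284.1]
tcp_rot: [0.007, 1.569, -1.426]
contact_force: [0.3, 0.8, -0.1]
grip_width: 30.4
time: 57.55
tool_pos: [567.0, 229.6, 283.4]
tcp_rot: [-0.352, 1.569, -1.782]
contact_force: [-0.2, -0.2, -0.8]
grip_width: 30.4
time: 58.05
tool_pos: [567.9, 227.4, 174.4]
tcp_rot: [-0.19, 1.569, -1.624]
contact_force: [0.7, -0.8, 1.8]
grip_width: 30.2
t 58.05 gp [567.93 227.35 168.4 ] w 30.24177111671286 F [ 0.74 -0.84  1.83] j [ 0.26  0.57  1.38 -0.    1.19  0.12] 
x [-0. -0. -1.] y [ 0.99  0.14 -0.  ] z [ 0.14 -0.99  0.  ]
turn [-0.09  0.11  0.02] | shift cm [ 5.24  0.03 -4.55] | tool axes y [0.99 0.14 0.  ] z [ 0.14 -0.99  0.  ]
```

```bash
python3 -m crank '[{"linear":[0,0,-2.3],"delta_rot":[0,0,0],"fingers":0.33},{"linear":[0,0,-2.25],"delta_rot":[0,0,0],"fingers":0.33},{"linear":[0,0,0],"delta_rot":[0,0,0],"fingers":0.33},{"linear":[0,0,0],"delta_rot":[0,0,0],"fingers":0.33},{"linear":[2,0,0],"delta_rot":[0,0,0],"fingers":0.33}]'
python3 -m crank '[{"linear":[2,0,0],"delta_rot":[0,0,0],"fingers":0.33},{"linear":[1.2,0,0],"delta_rot":[0,0,0],"fingers":0.33},{"linear":[0,0,0],"delta_rot":[0,0,0],"fingers":0.33},{"linear":[0,0,0],"delta_rot":[0,0,0],"fingers":0},{"linear":[0,0,0],"delta_rot":[0,0,0],"fingers":0}]'
python3 -m crank '[{"linear":[0,0,0],"delta_rot":[0,0,0],"fingers":0},{"linear":[0,0,0],"delta_rot":[0,0,0],"fingers":0},{"linear":[0,0,0],"delta_rot":[0,0,0],"fingers":0},{"linear":[-1,0,0],"delta_rot":[0,0,0],"fingers":0},{"linear":[-3,0,0],"delta_rot":[0,0,0],"fingers":0}]'
python3 -m crank '[{"linear":[-3,0,0],"delta_rot":[0,0,0],"fingers":0},{"linear":[-4,0,0],"delta_rot":[0,0,0],"fingers":0},{"linear":[-4,0,0],"delta_rot":[0,0,0],"fingers":0},{"linear":[-2,0,0],"delta_rot":[0,0,0],"fingers":0},{"linear":[0,0,0],"delta_rot":[0,0,0],"fingers":0}]'
for i in 1 2; do python3 -m crank '[{"linear":[0,0,0],"delta_rot":[7.92,0,0],"fingers":0},{"linear":[0,0,0],"delta_rot":[7.92,0,0],"fingers":0},{"linear":[0,0,0],"delta_rot":[7.92,0,0],"fingers":0},{"linear":[0,0,0],"delta_rot":[7.92,0,0],"fingers":0},{"linear":[0,0,0],"delta_rot":[7.92,0,0],"fingers":0}]'; done
python3 -m crank '[{"linear":[0,0,0],"delta_rot":[7.92,0,0],"fingers":0},{"linear":[0,0,0],"delta_rot":[7.92,0,0],"fingers":0},{"linear":[0,4.32,0.52],"delta_rot":[0,0,0],"fingers":0},{"linear":[0,4.32,0.52],"delta_rot":[0,0,0],"fingers":0},{"linear":[0,4.32,0.52],"delta_rot":[0,0,0],"fingers":0}]'
python3 -m crank '[{"linear":[0,4.32,0.52],"delta_rot":[0,0,0],"fingers":0},{"linear":[0,4.32,0.52],"delta_rot":[0,0,0],"fingers":0},{"linear":[0,4.32,0.52],"delta_rot":[0,0,0],"fingers":0},{"linear":[0,4.32,0.52],"delta_rot":[0,0,0],"fingers":0},{"linear":[0,4.32,0.52],"delta_rot":[0,0,0],"fingers":0}]'
python3 -m crank '[{"linear":[0,4.32,0.52],"delta_rot":[0,0,0],"fingers":0},{"linear":[0,4.32,0.52],"delta_rot":[0,0,0],"fingers":0},{"linear":[0,4.32,0.52],"delta_rot":[0,0,0],"fingers":0},{"linear":[0,0,0],"delta_rot":[0,0,0],"fingers":0},{"linear":[0,0,0],"delta_rot":[0,0,0],"fingers":0}]'
python3 -m crank '[{"linear":[4,0,0],"delta_rot":[0,0,0],"fingers":0},{"linear":[4,0,0],"delta_rot":[0,0,0],"fingers":0},{"linear":[4,0,0],"delta_rot":[0,0,0],"fingers":0},{"linear":[3,0,0],"delta_rot":[0,0,0],"fingers":0},{"linear":[0,0,0],"delta_rot":[0,0,0],"fingers":0}]'
python3 -m crank '[{"linear":[0,0,0],"delta_rot":[0,0,0],"fingers":0},{"linear":[0,0,0],"delta_rot":[0,0,0],"fingers":0},{"linear":[0,0,0],"delta_rot":[0,0,0],"fingers":0},{"linear":[0,0,0],"delta_rot":[0,0,0],"fingers":0},{"linear":[0,0,0],"delta_rot":[0,0,0],"fingers":0}]'
python3 - <<'E'
from h import *
show(); plan(loc(RACK,RY,-74,76.5,98.5),Rt(RY-90))
E
```

```text
time: 58.55
tool_pos: [563.5, 273.2, 157.5]
tcp_rot: [1.478, 1.563, 0.044]
contact_force: [0.4, -0.2, 0.4]
grip_width: 30.2
time: 59.05
tool_pos: [561.8, 273.4, 122.8]
tcp_rot: [0.793, 1.569, -0.64]
contact_force: [-0.3, 0.4, 0.2]
grip_width: 18.8
time: 59.55
tool_pos: [559.1, 272.9, 159.2]
tcp_rot: [-1.192, 1.562, -2.624]
contact_force: [0.1, 0.1, -1.6]
grip_width: 17.1
time: 60.05
tool_pos: [562.0, 274.3, 295.7]
tcp_rot: [1.53, 1.565, 0.097]
contact_force: [0.7, 0.5, -1.3]
grip_width: 17.4
time: 60.55
tool_pos: [560.4, 273.6, 289.5]
tcp_rot: [-0.358, 1.566, -2.488]
contact_force: [-0.5, -0.4, -0.9]
grip_width: 17.6
time: 61.05
tool_pos: [560.3, 273.6, 289.5]
tcp_rot: [0.329, 1.566, -2.492]
contact_force: [0.6, 0.4, -0.9]
grip_width: 17.2
time: 61.55
tool_pos: [550.8, 142.4, 289.8]
tcp_rot: [0.49, 1.566, -2.6]
contact_force: [-0.4, 0.2, -0.3]
grip_width: 17.5
time: 62.05
tool_pos: [535.6, -74.9, 290.6]
tcp_rot: [0.239, 1.567, -2.853]
contact_force: [1.2, 0.3, -0.8]
grip_width: 17.0
time: 62.55
tool_pos: [526.8, -204.1, 290.7]
tcp_rot: [-0.116, 1.568, 3.073]
contact_force: [-0.1, 0.7, -0.4]
grip_width: 17.4
time: 63.05
tool_pos: [525.0, -200.8, 137.9]
tcp_rot: [-0.396, 1.561, 2.798]
contact_force: [0.6, 0.4, -0.8]
grip_width: 16.9
time: 63.55
tool_pos: [527.8, -204.1, 143.3]
tcp_rot: [1.826, 1.568, -1.265]
contact_force: [0.2, -0.2, 0.1]
grip_width: 17.4
t 63.55 gp [ 527.81 -204.15  137.26] w 17.446265807463554 F [ 0.21 -0.2   0.14] j [-0.5   0.52  1.56 -0.    1.06  1.02] 
x [ 0. -0. -1.] y [ 0.05 -1.    0.  ] z [-1.   -0.05 -0.  ]
turn [ 0.05 -0.04 -0.15] | shift cm [ 3.88  0.08 -0.01] | tool axes y [ 0.05 -1.    0.  ] z [-1.   -0.05 -0.  ]
```

```bash
python3 -m crank '[{"linear":[2,0.07,0],"delta_rot":[0,0,0],"fingers":0},{"linear":[1.8,0,0],"delta_rot":[0,0,0],"fingers":0},{"linear":[0,0,0],"delta_rot":[0,0,0],"fingers":0},{"linear":[0,0,0],"delta_rot":[0,0,0],"fingers":0},{"linear":[0,0,0],"delta_rot":[0,0,0],"fingers":0}]'
python3 -m crank '[{"linear":[0,0,-1.5],"delta_rot":[0,0,0],"fingers":0},{"linear":[0,0,-1.5],"delta_rot":[0,0,0],"fingers":0},{"linear":[0,0,-1.5],"delta_rot":[0,0,0],"fingers":0},{"linear":[0,0,-1.2],"delta_rot":[0,0,0],"fingers":0},{"linear":[0,0,0],"delta_rot":[0,0,0],"fingers":0}]'
python3 -m crank '[{"linear":[0,0,-0.6],"delta_rot":[0,0,0],"fingers":0},{"linear":[0,0,-0.4],"delta_rot":[0,0,0],"fingers":0},{"linear":[0,0,-0.3],"delta_rot":[0,0,0],"fingers":0},{"linear":[0,0,0],"delta_rot":[0,0,0],"fingers":0},{"linear":[0,0,0],"delta_rot":[0,0,0],"fingers":0}]'
for i in 1 2 3; do python3 -m crank '[{"linear":[0,0,-0.15],"delta_rot":[0,0,0],"fingers":0},{"linear":[0,0,0],"delta_rot":[0,0,0],"fingers":0},{"linear":[0,0,0],"delta_rot":[0,0,0],"fingers":0},{"linear":[0,0,0],"delta_rot":[0,0,0],"fingers":0},{"linear":[0,0,0],"delta_rot":[0,0,0],"fingers":0}]' | egrep 'pos|force'; done
```

```text
time: 64.05
tool_pos: [527.8, -204.9, 105.0]
tcp_rot: [1.637, 1.569, -1.455]
contact_force: [-0.2, -0.2, -0.8]
grip_width: 17.5
time: 64.55
tool_pos: [585.8, -201.9, 105.0]
tcp_rot: [2.009, 1.568, -1.082]
contact_force: [0.6, -0.3, -1.6]
grip_width: 17.6
time: 65.05
tool_pos: [597.3, -201.3, 104.4]
tcp_rot: [1.15, 1.569, -1.942]
contact_force: [-0.1, 0.9, -0.2]
grip_width: 17.3
tool_pos: [598.7, -201.2, 104.3]
contact_force: [-3.0, -0.1, 1.4]
tool_pos: [599.1, -201.2, 104.3]
contact_force: [-6.9, -0.6, 2.4]
tool_pos: [599.4, -201.2, 104.3]
contact_force: [-12.4, -0.5, 6.3]
```

```bash
python3 -m crank '[{"linear":[0,0,0.2],"delta_rot":[0,0,0],"fingers":0},{"linear":[0,0,0],"delta_rot":[0,0,0],"fingers":0},{"linear":[0,0,0],"delta_rot":[0,0,0],"fingers":0.33},{"linear":[0,0,0],"delta_rot":[0,0,0],"fingers":0.33},{"linear":[0,0,0],"delta_rot":[0,0,0],"fingers":0.33}]'
python3 -m crank '[{"linear":[0,0,0],"delta_rot":[0,0,0],"fingers":0.33},{"linear":[-3,0,0],"delta_rot":[0,0,0],"fingers":0.33},{"linear":[-5,0,0],"delta_rot":[0,0,0],"fingers":0.33},{"linear":[-5,0,0],"delta_rot":[0,0,0],"fingers":0.33},{"linear":[-5,0,0],"delta_rot":[0,0,0],"fingers":0.33}]'
for i in 1 2; do python3 -m crank '[{"linear":[0,0,0],"delta_rot":[-7.92,0,0],"fingers":0.45},{"linear":[0,0,0],"delta_rot":[-7.92,0,0],"fingers":0.45},{"linear":[0,0,0],"delta_rot":[-7.92,0,0],"fingers":0.45},{"linear":[0,0,0],"delta_rot":[-7.92,0,0],"fingers":0.45},{"linear":[0,0,0],"delta_rot":[-7.92,0,0],"fingers":0.45}]'; done
python3 -m crank '[{"linear":[0,0,0],"delta_rot":[-7.92,0,0],"fingers":0.45},{"linear":[0,0,0],"delta_rot":[-7.92,0,0],"fingers":0.45},{"linear":[-0.34,0,-4.4],"delta_rot":[0,0,0],"fingers":0.45},{"linear":[-0.34,0,-4.4],"delta_rot":[0,0,0],"fingers":0.45},{"linear":[-0.34,0,-4.4],"delta_rot":[0,0,0],"fingers":0.45}]'
for i in 1 2; do python3 -m crank '[{"linear":[-0.34,0,-4.4],"delta_rot":[0,0,0],"fingers":0.45},{"linear":[-0.34,0,-4.4],"delta_rot":[0,0,0],"fingers":0.45},{"linear":[-0.34,0,-4.4],"delta_rot":[0,0,0],"fingers":0.45},{"linear":[-0.34,0,-4.4],"delta_rot":[0,0,0],"fingers":0.45},{"linear":[-0.34,0,-4.4],"delta_rot":[0,0,0],"fingers":0.45}]'; done
python3 -m crank '[{"linear":[0,0,0],"delta_rot":[0,-4.95,0],"fingers":0.45},{"linear":[0,0,0],"delta_rot":[0,-4.95,0],"fingers":0.45},{"linear":[0,0,0],"delta_rot":[0,0,0],"fingers":0.45},{"linear":[0,0,0],"delta_rot":[0,0,0],"fingers":0.45},{"linear":[0,0,0],"delta_rot":[0,0,0],"fingers":0.45}]'
python3 - <<'E'
from h import *
show(); plan([524.8,367.4,212.4],Tt(CY-90,-10)); c=snap('side','s10'); d=snap('scene','c10')
x=cv2.resize(c['image'][90:400,220:420],(387,600)); y=cv2.resize(d['image'][120:300,110:330],(413,338)); cv2.imwrite('pics/z10.png',np.hstack([x,cv2.copyMakeBorder(y,0,262,0,0,0)]))
E
```

```text
time: 67.05
tool_pos: [600.6, -201.1, 104.6]
tcp_rot: [1.931, 1.568, -1.161]
contact_force: [-0.5, 0.7, -1.0]
grip_width: 30.0
time: 67.55
tool_pos: [600.0, -200.6, 286.4]
tcp_rot: [1.485, 1.569, -1.606]
contact_force: [1.4, -0.5, 0.3]
grip_width: 30.3
time: 68.05
tool_pos: [600.2, -200.7, 284.4]
tcp_rot: [0.804, 1.569, -1.591]
contact_force: [-0.6, 0.1, 0.8]
grip_width: 41.2
time: 68.55
tool_pos: [600.2, -200.7, 284.4]
tcp_rot: [0.112, 1.569, -1.591]
contact_force: [-0.7, 0.1, 0.0]
grip_width: 41.1
time: 69.05
tool_pos: [581.7, -68.8, 294.4]
tcp_rot: [-0.218, 1.569, -1.652]
contact_force: [0.6, 0.5, -0.1]
grip_width: 41.6
time: 69.55
tool_pos: [551.3, 149.8, 311.4]
tcp_rot: [0.136, 1.569, -1.297]
contact_force: [0.7, -0.3, -0.8]
grip_width: 41.1
time: 70.05
tool_pos: [521.0, 367.8, 327.9]
tcp_rot: [-0.05, 1.569, -1.483]
contact_force: [0.4, -0.2, 0.3]
grip_width: 41.2
time: 70.55
tool_pos: [521.8, 365.2, 327.8]
tcp_rot: [-0.002, 1.398, -1.436]
contact_force: [-0.3, 0.5, -0.8]
grip_width: 41.2
t 70.55 gp [521.95 364.22 321.87] w 41.168671616854915 F [-0.34  0.47 -0.82] j [ 0.56  0.58  0.95 -0.16  1.68  0.41] 
x [ 0.02 -0.17 -0.99] y [ 0.99  0.14 -0.  ] z [ 0.13 -0.98  0.17]
turn [-0.06 -0.1   0.03] | shift cm [10.73  0.33 -2.17] | tool axes y [0.99 0.14 0.  ] z [ 0.14 -0.98  0.17]
```

View pics/z10.png

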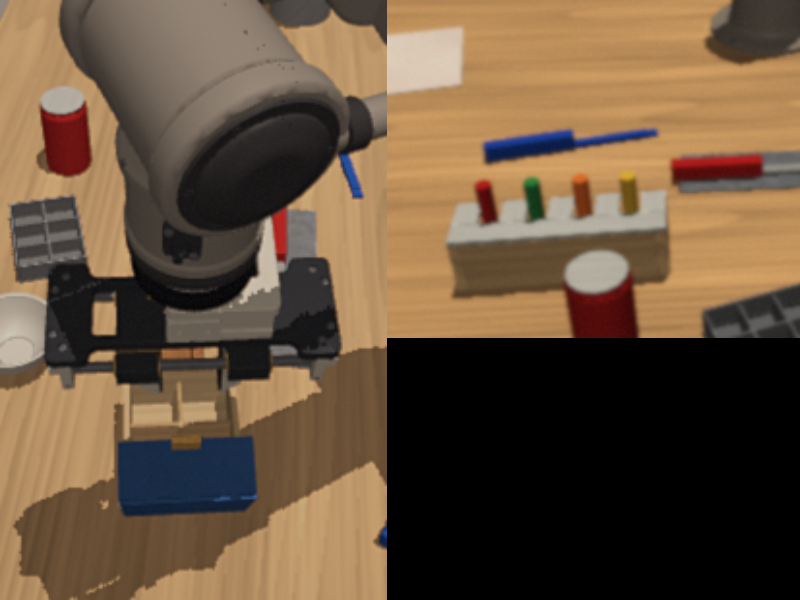

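All four vials stand in the rack slots. The bar (handle at (715,168) right panel) appears shifted toward the mat edge – check after closing. Grip the tongue and swing shut.

```bash
python3 -m crank '[{"linear":[0,0.33,-2.17],"delta_rot":[0,0,0],"fingers":0.45},{"linear":[3,0,0],"delta_rot":[0,0,0],"fingers":0.45},{"linear":[3,0,0],"delta_rot":[0,0,0],"fingers":0.45},{"linear":[3,0,0],"delta_rot":[0,0,0],"fingers":0.45},{"linear":[1.7,0,0],"delta_rot":[0,0,0],"fingers":0.45}]'
python3 -m crank '[{"linear":[0,0,0],"delta_rot":[0,0,0],"fingers":0.45},{"linear":[0,0,0],"delta_rot":[0,0,0],"fingers":0},{"linear":[0,0,0],"delta_rot":[0,0,0],"fingers":0},{"linear":[0,0,0],"delta_rot":[0,0,0],"fingers":0},{"linear":[0,0,0],"delta_rot":[0,0,0],"fingers":0}]'
python3 - <<'E'
from h import *
show()
_,p,R=state(); g=p+6*R[:,0]; a=np.radians(CY); hz=loc(CASE,CY,58,0,87); d=g-hz; x0=d[0]*np.cos(a)+d[1]*np.sin(a); z0=d[2]
r=np.hypot(x0,z0); th0=np.arctan2(z0,-x0); th1=0.235; print('r',r,'th',th0, x0,z0)
N=20; st=(th1-th0)/N; A=-10.; dA=1.75
for i in range(N):
    u,v=th0+i*st,th0+(i+1)*st; rr=r
    d=rr*np.array([-np.cos(v)+np.cos(u),0,np.sin(v)-np.sin(u)])
    t,t2=np.radians(A),np.radians(A+dA); X=lambda t:np.array([np.sin(t),0,-np.cos(t)]); z=np.array([-np.cos(t),0,-np.sin(t)])
    dd=d-6*(X(t2)-X(t)); print(round(dd@X(t)/10,2),round(dd@z/10,2),end=' | '); A+=dA
E
```

```text
time: 71.15
tool_pos: [523.9, 367.5, 216.1]
tcp_rot: [-0.02, 1.396, -1.455]
contact_force: [1.2, 0.9, -0.1]
grip_width: 41.7
time: 71.65
tool_pos: [523.7, 369.2, 220.0]
tcp_rot: [-0.004, 1.397, -1.437]
contact_force: [-6.0, -1.0, 5.2]
grip_width: 23.2
t 71.65 gp [523.83 368.14 214.1 ] w 23.19685406397513 F [-5.95 -0.96  5.22] j [ 0.57  0.63  1.14 -0.16  1.44  0.46] 
x [ 0.02 -0.17 -0.98] y [ 0.99  0.14 -0.  ] z [ 0.14 -0.98  0.17]
r 143.55336313713934 th 2.0543303875746237 66.73953463394233 127.09603685728445
-0.34 1.28 | -0.26 1.3 | -0.19 1.31 | -0.11 1.32 | -0.03 1.32 | 0.05 1.32 | 0.13 1.32 | 0.21 1.31 | 0.28 1.29 | 0.36 1.27 | 0.44 1.25 | 0.51 1.22 | 0.58 1.19 | 0.65 1.15 | 0.72 1.11 | 0.78 1.06 | 0.84 1.01 | 0.9 0.96 | 0.96 0.9 | 1.01 0.85 |
```

```bash
python3 -m crank '[{"linear":[-0.34,0,1.28],"delta_rot":[0,1.75,0],"fingers":0},{"linear":[-0.26,0,1.30],"delta_rot":[0,1.75,0],"fingers":0},{"linear":[-0.19,0,1.31],"delta_rot":[0,1.75,0],"fingers":0},{"linear":[-0.11,0,1.32],"delta_rot":[0,1.75,0],"fingers":0},{"linear":[-0.03,0,1.32],"delta_rot":[0,1.75,0],"fingers":0}]'
python3 -m crank '[{"linear":[0.05,0,1.32],"delta_rot":[0,1.75,0],"fingers":0},{"linear":[0.13,0,1.32],"delta_rot":[0,1.75,0],"fingers":0},{"linear":[0.21,0,1.31],"delta_rot":[0,1.75,0],"fingers":0},{"linear":[0.28,0,1.29],"delta_rot":[0,1.75,0],"fingers":0},{"linear":[0.36,0,1.27],"delta_rot":[0,1.75,0],"fingers":0}]'
python3 - <<'E'
from h import *
_,p,R=state(); g=p+6*R[:,0]; a=np.radians(CY); d=g-loc(CASE,CY,58,0,87); x0=d[0]*np.cos(a)+d[1]*np.sin(a)
print('rel hinge',x0,d[2],np.hypot(x0,d[2]))
E
python3 -m crank '[{"linear":[0.44,0,1.25],"delta_rot":[0,1.75,0],"fingers":0},{"linear":[0.51,0,1.22],"delta_rot":[0,1.75,0],"fingers":0},{"linear":[0.58,0,1.19],"delta_rot":[0,1.75,0],"fingers":0},{"linear":[0.65,0,1.15],"delta_rot":[0,1.75,0],"fingers":0},{"linear":[0.72,0,1.11],"delta_rot":[0,1.75,0],"fingers":0}]'
python3 -m crank '[{"linear":[0.78,0,1.06],"delta_rot":[0,1.75,0],"fingers":0},{"linear":[0.84,0,1.01],"delta_rot":[0,1.75,0],"fingers":0},{"linear":[0.9,0,0.96],"delta_rot":[0,1.75,0],"fingers":0},{"linear":[0.8,0,0.8],"delta_rot":[0,1.75,0],"fingers":0},{"linear":[0,0,0],"delta_rot":[0,0,0],"fingers":0}]'
python3 - <<'E'
from h import *
show()
_,p,R=state(); g=p+6*R[:,0]; a=np.radians(CY); d=g-loc(CASE,CY,58,0,87); x0=d[0]*np.cos(a)+d[1]*np.sin(a)
print('rel hinge',x0,d[2],np.hypot(x0,d[2]))
E
```

```text
time: 72.15
tool_pos: [532.4, 308.3, 235.3]
tcp_rot: [-0.001, 1.555, -1.432]
contact_force: [-0.7, 8.4, -7.1]
grip_width: 23.8
time: 72.65
tool_pos: [541.7, 244.5, 223.2]
tcp_rot: [3.133, 1.434, 1.701]
contact_force: [-1.0, 10.9, -2.0]
grip_width: 23.7
rel hinge -57.35751192531514 130.22186176542536 142.29412305473554
time: 73.15
tool_pos: [549.3, 191.8, 184.3]
tcp_rot: [3.134, 1.283, 1.702]
contact_force: [-2.0, 5.3, 5.0]
grip_width: 23.5
time: 73.65
tool_pos: [553.1, 165.2, 138.6]
tcp_rot: [-3.141, 1.163, 1.707]
contact_force: [2.8, 4.7, -6.1]
grip_width: 23.6
t 73.65 gp [552.8  167.58 133.06] w 23.591774465406452 F [ 2.81  4.73 -6.08] j [-0.05  0.56  1.57  0.45  1.12 -0.4 ] 
x [-0.05  0.39 -0.92] y [ 0.99  0.14 -0.  ] z [ 0.12 -0.91 -0.4 ]
rel hinge -135.90001700794716 46.055491381372406 143.49189144038766
```

```bash
python3 -m crank '[{"linear":[0,0,0],"delta_rot":[0,0,0],"fingers":0.45},{"linear":[0,0,0],"delta_rot":[0,0,0],"fingers":0.45},{"linear":[0,0,0],"delta_rot":[0,0,0],"fingers":0.45},{"linear":[-2,0,0],"delta_rot":[0,0,0],"fingers":0.45},{"linear":[-4,0,0],"delta_rot":[0,0,0],"fingers":0.45}]'
python3 -m crank '[{"linear":[-4,0,0],"delta_rot":[0,0,0],"fingers":0.2},{"linear":[0,0,0],"delta_rot":[0,-7.7,0],"fingers":0},{"linear":[0,0,0],"delta_rot":[0,-7.7,0],"fingers":0},{"linear":[0,0,0],"delta_rot":[0,-7.8,0],"fingers":0},{"linear":[0,0,0],"delta_rot":[0,0,0],"fingers":0}]'
python3 - <<'E'
from h import *
show(); plan(loc(CASE,CY,-40,0,190),Rt(CY-90))
E
```

```text
time: 74.15
tool_pos: [554.1, 142.4, 192.7]
tcp_rot: [-3.126, 1.164, 1.725]
contact_force: [1.8, -0.4, 0.3]
grip_width: 41.1
time: 74.65
tool_pos: [557.7, 128.7, 232.0]
tcp_rot: [0.937, 1.569, -0.491]
contact_force: [-0.2, 0.7, -0.9]
grip_width: 6.0
t 74.65 gp [557.72 128.7  225.96] w 6.047479129517343 F [-0.24  0.71 -0.89] j [ 0.09  0.44  1.42 -0.    1.27 -0.05] 
x [ 0. -0. -1.] y [0.99 0.14 0.  ] z [ 0.14 -0.99  0.  ]
turn [ 0.26  0.06 -0.09] | shift cm [ 3.6   0.09 -7.71] | tool axes y [0.99 0.14 0.  ] z [ 0.14 -0.99  0.  ]
```

```bash
python3 -m crank '[{"linear":[0,0.09,-4],"delta_rot":[0,0,0],"fingers":0},{"linear":[0,0,-3.7],"delta_rot":[0,0,0],"fingers":0},{"linear":[2,0,0],"delta_rot":[0,0,0],"fingers":0},{"linear":[1.5,0,0],"delta_rot":[0,0,0],"fingers":0},{"linear":[0,0,0],"delta_rot":[0,0,0],"fingers":0}]'
for i in 1 2 3; do python3 -m crank '[{"linear":[0.3,0,0],"delta_rot":[0,0,0],"fingers":0},{"linear":[0.3,0,0],"delta_rot":[0,0,0],"fingers":0},{"linear":[0.3,0,0],"delta_rot":[0,0,0],"fingers":0},{"linear":[0.2,0,0],"delta_rot":[0,0,0],"fingers":0},{"linear":[0,0,0],"delta_rot":[0,0,0],"fingers":0}]'| egrep 'pos|force'; done
```

```text
time: 75.15
tool_pos: [547.7, 202.3, 194.3]
tcp_rot: [-2.207, 1.566, 2.644]
contact_force: [-1.1, 0.6, 0.8]
grip_width: 0.5
tool_pos: [549.6, 200.4, 187.5]
contact_force: [-1.0, -7.5, 10.7]
tool_pos: [550.4, 200.6, 176.6]
contact_force: [2.0, -6.6, 7.7]
tool_pos: [550.2, 201.2, 165.1]
contact_force: [1.0, -3.5, 7.0]
```

```bash
for i in 1 2 3; do python3 -m crank '[{"linear":[0.15,0,0],"delta_rot":[0,0,0],"fingers":0},{"linear":[0,0,0],"delta_rot":[0,0,0],"fingers":0},{"linear":[0,0,0],"delta_rot":[0,0,0],"fingers":0},{"linear":[0,0,0],"delta_rot":[0,0,0],"fingers":0},{"linear":[0,0,0],"delta_rot":[0,0,0],"fingers":0}]'| egrep 'pos|force'; done
```

```text
tool_pos: [550.3, 200.9, 164.2]
contact_force: [0.5, -6.7, 9.7]
tool_pos: [550.3, 200.9, 164.1]
contact_force: [-2.6, -8.1, 18.4]
tool_pos: [550.3, 200.9, 164.0]
contact_force: [-5.5, -8.6, 28.4]
```

Hard stop at TCP 164 mm = lid top 139 mm: shut. Lift and check the bar.

```bash
python3 -m crank '[{"linear":[-1,0,0],"delta_rot":[0,0,0],"fingers":0},{"linear":[-4,0,0],"delta_rot":[0,0,0],"fingers":0.4},{"linear":[-4,0,0],"delta_rot":[0,0,0],"fingers":0.4},{"linear":[-3,0,0],"delta_rot":[0,0,0],"fingers":0.4},{"linear":[0,0,4],"delta_rot":[0,0,0],"fingers":0.4}]'
for i in 1 2; do python3 -m crank '[{"linear":[0,-2.5,4],"delta_rot":[0,0,0],"fingers":0.4},{"linear":[0,-2.5,4],"delta_rot":[0,0,0],"fingers":0.4},{"linear":[0,-2.5,4],"delta_rot":[0,0,0],"fingers":0.4},{"linear":[0,-2.5,4],"delta_rot":[0,0,0],"fingers":0.4},{"linear":[0,0,0],"delta_rot":[0,0,0],"fingers":0.4}]'; done
python3 - <<'E'
from h import *
show(); c=snap('wrist','w9'); snap('side','s11')
E
```

```text
time: 78.65
tool_pos: [555.2, 166.0, 284.0]
tcp_rot: [1.949, 1.561, 0.52]
contact_force: [0.7, -1.6, 0.4]
grip_width: 27.7
time: 79.15
tool_pos: [475.0, -13.5, 279.1]
tcp_rot: [-1.568, 1.57, -3.006]
contact_force: [-0.9, 0.1, 0.4]
grip_width: 36.8
time: 79.65
tool_pos: [398.2, -185.7, 278.7]
tcp_rot: [-0.714, 1.57, -2.154]
contact_force: [0.3, 0.8, -0.0]
grip_width: 36.6
t 79.65 gp [ 398.22 -185.66  272.72] w 36.581510142071316 F [ 0.31  0.83 -0.03] j [-0.61  0.16  1.69 -0.    1.29 -0.74] 
x [-0. -0. -1.] y [ 0.99  0.13 -0.  ] z [ 0.13 -0.99  0.  ]
```

View pics/w9.png

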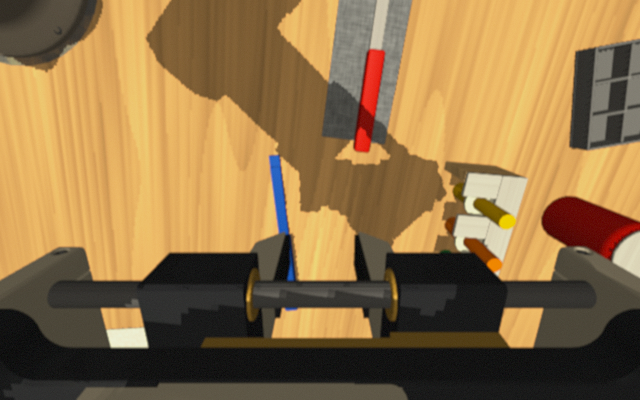

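The bar has been displaced: handle end (361,150) sticks past the mat's edge (352,138). Re-seat it.

```bash
python3 - <<'E'
from h import *
c=load('w9'); im=cv2.imread('pics/w9.png');hsv=cv2.cvtColor(im,cv2.COLOR_BGR2HSV)
m=cv2.inRange(hsv,(0,150,40),(10,255,255))|cv2.inRange(hsv,(175,150,40),(180,255,255)); k=np.zeros_like(m); k[40:158,340:395]=255; m&=k
r=cv2.minAreaRect(cv2.findNonZero(m)); bp=sorted(cv2.boxPoints(r).tolist(),key=lambda p:p[1])
f=onz(c,*np.mean(bp[:2],0),27);n=onz(c,*np.mean(bp[2:],0),27); print(r,f,n,np.linalg.norm(f-n))
d=f-n; hd=np.degrees(np.arctan2(d[1],d[0])); u=d/np.linalg.norm(d); mid=(f+n)/2; print('heading',hd,'mid',mid)
c2=load('s11'); im2=cv2.imread('pics/s11.png'); h2=cv2.cvtColor(im2,cv2.COLOR_BGR2HSV)
m=cv2.inRange(h2,(0,150,60),(8,255,255)); k=np.zeros_like(m); k[175:300,335:400]=255; m&=k
r=cv2.minAreaRect(cv2.findNonZero(m)); bp=sorted(cv2.boxPoints(r).tolist(),key=lambda p:p[1])
print('side',r,onz(c2,*np.mean(bp[:2],0),27),onz(c2,*np.mean(bp[2:],0),27))
g=mid+12*u; print(g); plan([g[0],g[1],25],Rt(hd-90))
E
```

```text
((368.3728332519531, 100.32659149169922), (17.41054916381836, 103.62698364257812), 8.746161460876465) [443.39 -43.87  27.  ] [ 445.46 -162.36   27.  ] 118.50845620894228
heading 90.99881452245504 mid [ 444.43 -103.12   27.  ]
side ((363.56549072265625, 206.03553771972656), (7.862300872802734, 36.1465950012207), 1.9091525077819824) [ 447.4  -162.45   27.  ] [447.03 -29.65  27.  ]
[444.22 -91.12  27.  ]
turn [ 6.72 -0.08 -0.01] | shift cm [24.76  4.61 -9.02] | tool axes y [1.   0.02 0.  ] z [ 0.02 -1.    0.  ]
```

```bash
python3 -m crank '[{"linear":[0,0,0],"delta_rot":[6.7,0,0],"fingers":0.4},{"linear":[0,2.3,-4.5],"delta_rot":[0,0,0],"fingers":0.4},{"linear":[0,2.3,-4.5],"delta_rot":[0,0,0],"fingers":0.4},{"linear":[4,0,0],"delta_rot":[0,0,0],"fingers":0.4},{"linear":[4,0,0],"delta_rot":[0,0,0],"fingers":0.4}]'
python3 -m crank '[{"linear":[4,0,0],"delta_rot":[0,0,0],"fingers":0.4},{"linear":[4,0,0],"delta_rot":[0,0,0],"fingers":0.4},{"linear":[4,0,0],"delta_rot":[0,0,0],"fingers":0.4},{"linear":[0,0,0],"delta_rot":[0,0,0],"fingers":0.4},{"linear":[0,0,0],"delta_rot":[0,0,0],"fingers":0.4}]'
python3 - <<'E'
from h import *
show(); plan([444,-91,25],Rt(1))
E
```

```text
time: 80.25
tool_pos: [445.0, -88.1, 198.4]
tcp_rot: [1.605, 1.568, 0.061]
contact_force: [0.2, -0.8, -0.6]
grip_width: 36.7
time: 80.75
tool_pos: [443.7, -90.2, 78.8]
tcp_rot: [-2.342, 1.569, 2.393]
contact_force: [0.3, -0.4, 1.1]
grip_width: 36.7
t 80.75 gp [443.7  -90.24  72.77] w 36.70823926591467 F [ 0.32 -0.37  1.1 ] j [-0.37  0.45  1.93  0.    0.76 -0.39] 
x [-0.  0. -1.] y [ 1.    0.02 -0.  ] z [ 0.02 -1.   -0.  ]
turn [ 0.3  -0.08  0.09] | shift cm [4.78 0.03 0.08] | tool axes y [1.   0.02 0.  ] z [ 0.02 -1.    0.  ]
```

```bash
python3 -m crank '[{"linear":[2.5,0,0],"delta_rot":[0,0,0],"fingers":0.4},{"linear":[2.2,0,0],"delta_rot":[0,0,0],"fingers":0.4},{"linear":[0,0,0],"delta_rot":[0,0,0],"fingers":0.4},{"linear":[0,0,0],"delta_rot":[0,0,0],"fingers":0},{"linear":[0,0,0],"delta_rot":[0,0,0],"fingers":0}]'
python3 -m crank '[{"linear":[0,0,0],"delta_rot":[0,0,0],"fingers":0},{"linear":[0,0,0],"delta_rot":[0,0,0],"fingers":0},{"linear":[0,0,0],"delta_rot":[0,0,0],"fingers":0},{"linear":[-1.5,0,0],"delta_rot":[0,0,0],"fingers":0},{"linear":[-1,0,0],"delta_rot":[0,0,0],"fingers":0}]'
python3 -m crank '[{"linear":[0,-0.3,-1.5],"delta_rot":[0,0,0],"fingers":0},{"linear":[0,-0.3,-1.5],"delta_rot":[0,0,0],"fingers":0},{"linear":[0,0,0],"delta_rot":[0,0,0],"fingers":0},{"linear":[1.2,0,0],"delta_rot":[0,0,0],"fingers":0},{"linear":[1.2,0,0],"delta_rot":[0,0,0],"fingers":0}]'
python3 -m crank '[{"linear":[0,0,0],"delta_rot":[0,0,0],"fingers":0},{"linear":[0,0,0],"delta_rot":[0,0,0],"fingers":0},{"linear":[0,0,0],"delta_rot":[0,0,0],"fingers":0.4},{"linear":[0,0,0],"delta_rot":[0,0,0],"fingers":0.4},{"linear":[0,0,0],"delta_rot":[0,0,0],"fingers":0.4}]'
python3 -m crank '[{"linear":[-3,0,0],"delta_rot":[0,0,0],"fingers":0.4},{"linear":[-4.5,0,0],"delta_rot":[0,0,0],"fingers":0.4},{"linear":[-4.5,0,0],"delta_rot":[0,0,0],"fingers":0.4},{"linear":[-4.5,0,0],"delta_rot":[0,0,0],"fingers":0.4},{"linear":[-4.5,0,0],"delta_rot":[0,0,0],"fingers":0.4}]'
for i in 1 2; do python3 -m crank '[{"linear":[-2,-3,0],"delta_rot":[0,0,0],"fingers":0.4},{"linear":[-2,-1,4],"delta_rot":[0,0,0],"fingers":0.4},{"linear":[0,0,4],"delta_rot":[0,0,0],"fingers":0.4},{"linear":[0,0,4],"delta_rot":[0,0,0],"fingers":0.4},{"linear":[0,0,0],"delta_rot":[0,0,0],"fingers":0.4}]'; done
python3 - <<'E'
from h import *
show(); a=snap('side','s12')['image']; b=snap('scene','c12')['image']
x=cv2.resize(a[110:360,220:420],(480,600),interpolation=cv2.INTER_CUBIC)
y=cv2.resize(b[140:280,350:490],(320,320),interpolation=cv2.INTER_CUBIC); w=cv2.resize(b[180:290,130:270],(320,280),interpolation=cv2.INTER_CUBIC)
cv2.imwrite('pics/z12.png',np.hstack([x,np.vstack([y,w])]))
E
```

```text
time: 81.25
tool_pos: [444.5, -91.7, 33.2]
tcp_rot: [1.335, 1.568, -0.214]
contact_force: [0.8, -0.9, -0.3]
grip_width: 25.3
time: 81.75
tool_pos: [443.5, -91.5, 57.5]
tcp_rot: [2.723, 1.57, 1.173]
contact_force: [0.4, 0.1, -1.2]
grip_width: 19.8
time: 82.25
tool_pos: [436.5, -60.9, 32.0]
tcp_rot: [-2.414, 1.57, 2.321]
contact_force: [-4.8, 1.4, 38.3]
grip_width: 19.7
time: 82.75
tool_pos: [436.6, -61.5, 32.5]
tcp_rot: [-2.532, 1.57, 2.201]
contact_force: [1.0, -0.1, 0.0]
grip_width: 36.1
time: 83.25
tool_pos: [436.2, -61.5, 244.5]
tcp_rot: [-2.699, 1.57, 2.035]
contact_force: [1.2, -0.9, 1.1]
grip_width: 36.8
time: 83.75
tool_pos: [399.1, -186.2, 282.4]
tcp_rot: [-0.1, 1.57, -1.655]
contact_force: [0.3, -0.1, 0.4]
grip_width: 36.8
time: 84.25
tool_pos: [361.6, -306.3, 321.6]
tcp_rot: [-1.641, 1.57, 3.089]
contact_force: [0.3, 0.3, 0.7]
grip_width: 36.9
t 84.25 gp [ 361.56 -306.27  315.64] w 36.88917870712896 F [0.27 0.26 0.73] j [-0.86  0.2   1.53 -0.    1.42 -0.88] 
x [-0.  0. -1.] y [ 1.    0.02 -0.  ] z [ 0.02 -1.   -0.  ]
```

View pics/z12.png

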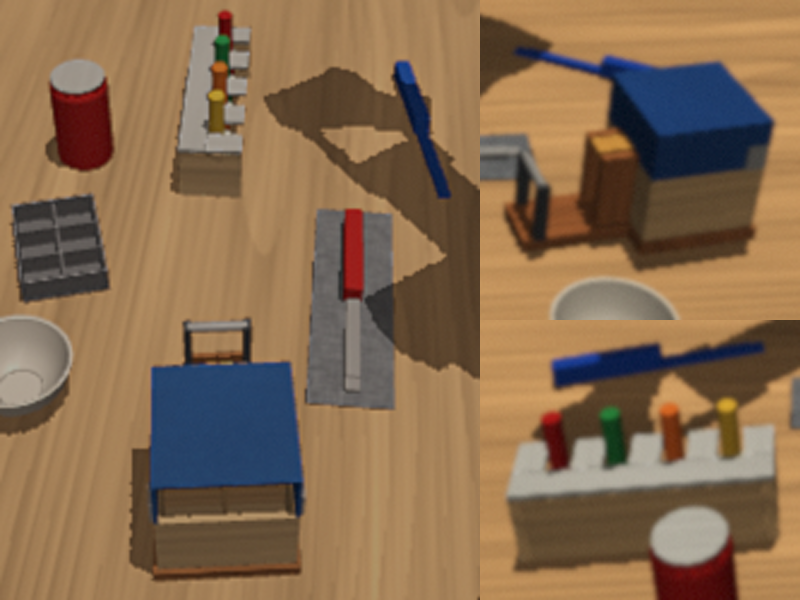

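Bar centred on the mat, cover shut with the tongue down between the cheeks, and all four vials upright at the back of their slots. Hand in.

```bash
python3 -c "
from plant import workorder; print(workorder.close_job())"
```

```text
the job is handed in; nothing more can be done
None
```

The job is done and handed in at about 84 s of the 210 s allowed; no verdict is reported.

**What I did:**
- I levered the tongue up with the bar on the rod, to about 0.15 rad. I laid the bar back on its mat, then swung the cover back to just short of its stop.
- All four vials were present. I slid them into slots 1 to 4 in the order red, green, orange, yellow, pushing each until it met the slot's end.
- I swung the cover over by the tongue and pressed it down from above.

**Last checks:**
- **Case:** the press met a hard stop at a lid-top height of 139 mm, which matches fully shut. The last pictures show the tongue down between the cheeks.
- **Vials:** all four stand upright at the back of their slots.
- **Bar:** it had been knocked about 40 mm, with its handle overhanging the mat's edge. I gripped it again and re-seated it, and it now lies wholly on the mat.
- **Bystanders:** the bowl, can, bead tray and blue look-alikes look unmoved.

**What disagreed or ran high:**
- The wrist camera read about 3 mm sideways off from the side camera. I corrected for it by the image of the vial held in the gripper.
- Re-seating the bar gave a brief 38 N reading, with the bar, held in the fingers, pressed onto the mat. That is below the limits.

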